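Shut the interface unit's battery cover and lock its quarter-turn stud with the panel key

TASK

The batteries in the grey interface unit have been changed: swing its cover shut, then lock it with the T-handled panel key, pressing the slotted stud down and turning it clockwise, about a quarter turn, until it meets its stop, so that it springs up into its catch when you let go. Do not force the stud against the stop, hang the key back in its stand, and leave the other things on the desk where they are.

Things in the scene. Friction and masses are not known exactly. Their poses are not given: they have to be found in the camera images.
- unit: grey painted interface unit, 190 (x) x 230 (y) mm, fixed on the desk; origin at the centre of its underside, z up, x from its front towards the cover's hinge line, which runs along y through (93, 0, 70) mm. Stud axis upright through (-60, 0) mm. Shut, the cover's outer face is at z = 75 mm; a collar (radius 18 mm inside, 24 outside, rim at z = 86 mm) on it surrounds the stud head
- cover (a joint): angle of the cover about its hinge line, rad: 0 shut on the rim, 1.57 upright, at most 1.75; the cover is a 187 x 230 x 5.5 mm plate, 0.3 kg. Its stiff hinge holds it at any angle; it takes 2 to 4 N near its free edge to swing it, all the way down to 0
- cover_edge (a point): middle of the free edge of the cover, on its outer face, 188 mm from the hinge line. Open, the outer face looks away from the robot
- stud_press (a joint): how far the stud is pressed down, m: 0 released (spring pushes it up with 5 N), 0.0095 fully down (12 N). It must be at least 0.0065 down to turn past the lip of the catch; locked it rests at about 0.004, held down by the catch
- stud_turn (a joint): angle of the stud, rad, growing clockwise seen from above; at 0 its slot lies along the unit's x axis. Released it lies between -0.05 and 0.05. The hidden catch is set by hand, so the stop at which the stud locks is felt somewhere from 1.1 to 1.8, and it locks only within about 0.1 of the stop. Turning takes up to about 0.15 N m, loose friction 0.05 N m
- stud_face (a point): centre of the upper face of the slotted steel stud head in the cover (33 mm across, inside the collar); x along the slot, z up when the cover is shut. The slot runs right across: 7 mm wide, 11 mm at its chamfered mouth, 8 mm deep. Shut, the face is at z = 90 mm when released, 86 mm (level with the collar) when locked
- catch_slip (a joint): how far the hidden catch has been wrenched round in its seat, rad: 0 as set; it slips only when the stud is forced against the stop or, not pressed down enough, against the lip with more than about 0.4 N m; over 0.08 is damage
- key: steel T-handled panel key, 98 mm high, 0.14 kg, upright in its stand at the start; origin at the middle of the blade's lower edge, z up along the shaft. Blade 24 mm wide (x), 4 mm thick (y), 16 mm high; shaft 10 mm thick; flange 41 mm across from z = 49 to 53 mm; neck 12 mm thick; black handle bar 74 (x) x 16 (y) x 18 mm centred at z = 89 mm, parallel to the blade
- key_grip (a point): centre of the key's handle bar, 89 mm above the blade's edge
- key_stand: turned aluminium stand for the key, fixed: foot 72 mm across, tube 45 mm across with an open bore of 33 mm, rim 60 mm above the desk, bore 52 mm deep; origin at the centre of its underside. The key hangs in it at any yaw with its flange on the rim, the blade's edge then 10 to 11 mm above the desk, the middle of the handle bar 99 mm
- cal_sphere: calibration sphere on a black stand, 80 mm across, 134 mm high, loose; bystander
- caliper: digital caliper, 235 mm long, loose; bystander
- marker: pen-shaped marker, 135 mm long, loose; bystander
Things that resemble listed ones, but are neither listed nor needed, are in the scene too. What is shaped like the key_stand but green is not meant.

How it is judged:
By the outcome, as a careful person would: the job done as asked, in the order asked, and still so for the second after the job is handed in, with the robot touching nothing.
It also fails if it takes over 72 s, if anything falls off the work surface, if the arm or the gripper's body presses on something with over 40 N, if the wrist force passes 120 N, or if a joint passes its speed limit or range.

ROBOT

A 6-joint arm with a two-finger parallel gripper is mounted at the origin on a cart in front of the work surface, level with it; the furniture and walls round the work are solid. World frame = base frame: x ahead of the robot, y to its left, z up, the work surface at z = 0. Lengths are in mm, angles in degrees, forces in N, time in s.
With the tool pointing down it reaches from about 300 to 850 mm from the base axis. Payload 4.2 kg.
Tool frame: the origin (TCP) lies on the centre line of the jaws, within the pads' length; the fingertips stand 14 mm ahead of it and the grasp point (between the pads) lies 5 mm behind it; x points along the fingers, y is the direction in which the jaws open and shut, and the axes are right-handed (so a half turn about x gives the same grasp; the last joint's range is limited). The gripper opens to 91 mm and grips with 3 to 60 N. Pads are 32 mm wide; open, the fingers measure 118 mm over their backs; the gripper's body (76 mm by 178 mm) begins 60 mm behind the grasp point.
Start: joints at [66.406, 18.312, 89.639, -0, 72.044, -1.146], TCP at [219.57, 531.445, 198.576] pointing down, gripper open.
Joint ranges: [-177.97, 177.97], [-48.28, 115.42], [12.27, 149.76], [-77.06, 257.06], [2.81, 150.46], [-146.56, 146.56]. Speed limits (degrees/s): [147.25, 147.25, 180, 180, 180, 180].

INTERFACE

Orientations are given as [roll, pitch, yaw] about the fixed x, y, z axes, in that order (R = Rz(yaw) Ry(pitch) Rx(roll)).
In Python, from workcell import readout, optics, env gives the robot as it stands.
- The arm moves only by the shell command python3 -m creep 'ROWS' [OPENING] [FORCE]. ROWS is JSON, a list of rows, each an object with "translation": the shift along the world's x, y, z in cm, a list of three; "delta_rot": the turn, a rotation vector about the world's x, y, z in rad, a list of three. In form: [{"translation": [dx, dy, dz], "delta_rot": [rx, ry, rz]}, ...]. A call has 1 to 5 rows; each row shifts and turns the commanded pose from where the row before left it; what a row does not reach is not made up. A row lasts 1/12 s, in which the tool goes at most 41.7 mm and 7.16 degrees, less where a joint would pass 70% of its speed; a pose out of reach is approached as far as the arm can. A call with a gripper value outside its range is refused whole. OPENING is the gripper's target within -1 to 1 (fully open at 1, half-way at 0, shut at -1), set as the call begins (- or left out, the last holds). The fingers move at their own pace and stop on an object; FORCE is the grip in N (left out, the last holds). Time passes only in rows, so rows that do not move let the fingers close. It gives the time, the measured TCP pose, the force and the opening at its end, in the units of the state.
- readout.state(): the state, without advancing time (a new reading comes with each control period).
- optics.grab_frame(name): name is "side" or "top"; returns (picture, depth): 420x560x3 uint8, red, green, blue; 420x560 float32, mm along the optical axis (not along the pixel's ray), 0 where there is no reading.
- optics.camera_params(name): a dict with "mtx" (3x3 intrinsics, pixels), "R" (3x3) and "t" (3): a world point X has camera coordinates R X + t. Camera axes: x right, y down, z forward; pixel columns grow to the right and rows downward; lengths in mm; the calibration is good to about 2 mm. A picture is of the moment at which its call begins. camera_params takes no time and is no camera call.
- env.job_done(): hands the job in, once; it reports no verdict.
The state is a dict: "time_s": time; "qpos": joint angles; "qvel": joint speeds; "effort": joint torques, N m; "ee_pos": TCP position; "ee_rot": TCP orientation; "force": force on the tool from outside, world axes, zero at the start; "torque": the same for the moment, N m; "gripper_width": finger opening in mm.
Only numpy, scipy, OpenCV 4.12 (cv2) and the standard library are available. Lean on these libraries where they do the work, as an engineer would, in place of code of your own. Each camera call takes 0.05 s, during which the arm holds its last target.

## Working session

There is one attempt and no reset: what is moved stays moved. The work goes in short steps, Python scripts to look and compute and a shell command to move; the robot and the scene stay as the last step left them, time stands still between calls to the robot, and variables do not carry over. Pictures are saved under pics/ and viewed, and the job is handed in when it is done.

```bash
mkdir -p pics; ls
cat > h.py <<'E'
import numpy as np,cv2
from workcell import readout,optics,env
def grab(n,tag):
    p,d=optics.grab_frame(n); cv2.imwrite(f'pics/{tag}.png',cv2.cvtColor(p,cv2.COLOR_RGB2BGR)); np.savez(f'pics/{tag}.npz',p=p,d=d); return p,d
def cam(n):
    c=optics.camera_params(n); return np.array(c['mtx']),np.array(c['R']),np.array(c['t'])
def plane(n,u,v,z):
    K,R,t=cam(n); r=R.T@np.linalg.solve(K,[u,v,1]); c=-R.T@t; return c+r*(z-c[2])/r[2]
def pts(n,d):
    K,R,t=cam(n); v,u=np.indices(d.shape); q=np.stack([(u-K[0,2])/K[0,0]*d,(v-K[1,2])/K[1,1]*d,d],-1)-t
    return q@R
def proj(n,X):
    K,R,t=cam(n); q=K@(R@np.array(X)+t); return q[:2]/q[2]
E
python3 - <<'E'
from h import *
for n in('side','top'):
    grab(n,n+'0'); K,R,t=cam(n); print(n,K.round(1).tolist(),(-R.T@t).round(),R.round(2).tolist())
print(readout.state())
E
```

```text
pics
side [[483.7, 0.0, 279.9], [0.0, 483.7, 207.8], [0.0, 0.0, 1.0]] [  439. -1060.   797.] [[0.99, -0.12, 0.01], [-0.06, -0.56, -0.83], [0.1, 0.82, -0.56]]
top [[544.9, 0.0, 271.7], [0.0, 544.9, 206.2], [0.0, 0.0, 1.0]] [ 383.  -51. 1857.] [[-0.01, -1.0, -0.0], [-1.0, 0.01, -0.1], [0.1, 0.0, -1.0]]
{'time_s': 0.1, 'qpos': array([ 6.64060186e+01,  1.83466655e+01,  8.96994023e+01, -1.97359932e-03,
        7.20429064e+01, -1.14457964e+00]), 'qvel': array([ 0.05331391, -0.01403954, -0.08185797, -0.05588304,  0.01642392,
       -0.00545363]), 'effort': array([ 4.13636199e-04, -4.13336599e+01, -2.32510078e+01,  7.30599090e-02,
        4.21839289e-02, -4.11038866e-05]), 'ee_pos': array([219.38247075, 530.9935533 , 197.81761746]), 'ee_rot': array([ -89.93635991,   89.91100599, -112.3851517 ]), 'force': array([-0.63265201,  0.01690408,  0.23139953]), 'torque': array([-0.00958583, -0.00510788, -0.02340113]), 'gripper_width': 91.10511102273465}
```

View pics/side0.png

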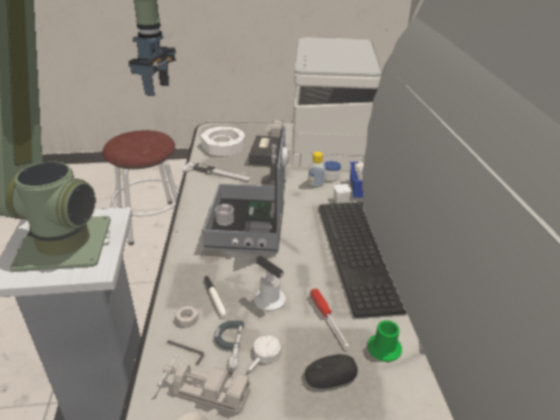

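View pics/top0.png

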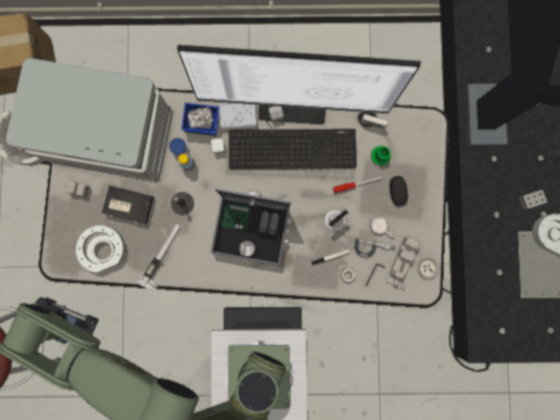

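The unit with its open cover is at top (252,228) and side (245,218). The silver stand with the black T-handle is at top (337,218) and side (268,290). The green stand is at top (381,156). I'll enlarge these to confirm.

Run:
```python
from h import *
a=cv2.imread('pics/top0.png')[170:290,190:370]; b=cv2.imread('pics/side0.png')[120:330,180:320]
cv2.imwrite('pics/c1.png',cv2.resize(a,None,fx=4,fy=4,interpolation=cv2.INTER_CUBIC)); cv2.imwrite('pics/c2.png',cv2.resize(b,None,fx=2.8,fy=2.8,interpolation=cv2.INTER_CUBIC))
```

```text
(no output)
```

View pics/c1.png

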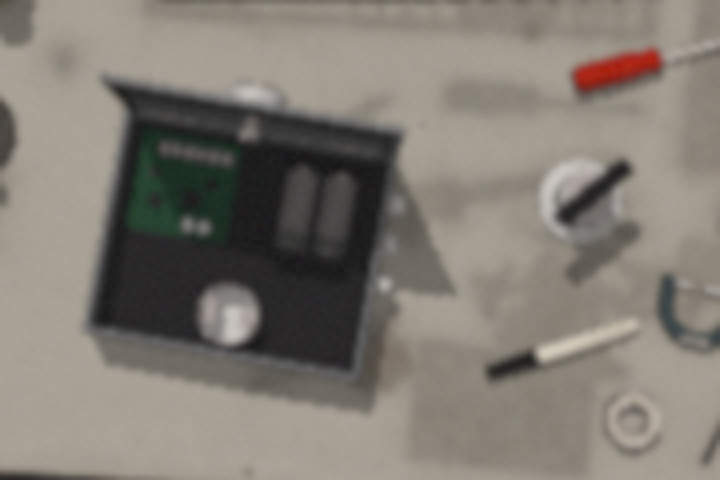

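View pics/c2.png

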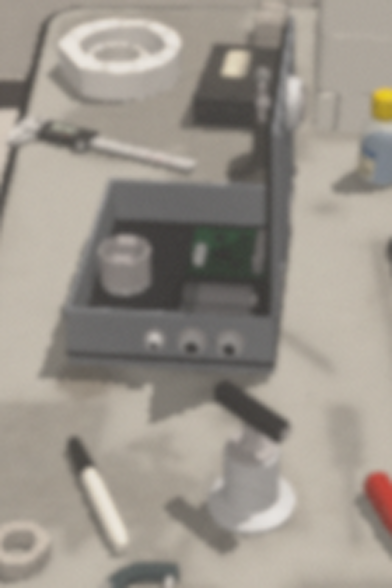

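The crops confirm it: grey box with cover upright and leaning a little back, silver stand with the black T key, bar slanted. Next I measure with depth.

Run:
```python
from h import *
d=np.load('pics/top0.npz'); p=d['p']; P=pts('top',d['d'])
K,R,t=cam('top')
roi=np.zeros(P.shape[:2],bool); roi[180:275,205:300]=1
Z=P[...,2]
print('desk z',np.median(Z[250:270,300:310]))
m=roi&(Z>55)&(Z<80)&(d['d']>0); q=P[m]; print(len(q))
m2=roi&(Z>10)&(Z<260)&(d['d']>0)
r=cv2.minAreaRect(q[:,:2].astype(np.float32)); print('rim rect',r)
q3=P[roi&(Z>95)&(d['d']>0)]; print('cover',len(q3),q3.min(0),q3.max(0))
top=q3[q3[:,2]>220]; print('top edge',len(top),np.percentile(top,[1,50,99],axis=0).round(1))
if len(top)>5:
    f=np.polyfit(top[:,1],top[:,0],1);print(f, np.degrees(np.arctan(f[0])))
# key bar
roi[:]=0; roi[195:240,315:365]=1
mb=roi&(Z>85)&(Z<115); q=P[mb]; print('bar',len(q),np.median(q,0),cv2.minAreaRect(q[:,:2].astype(np.float32)))
dk=roi&(p.max(2)<60); vv,uu=np.nonzero(dk); print('dark',len(uu),cv2.minAreaRect(np.stack([uu,vv],1).astype(np.float32)))
# side
d=np.load('pics/side0.npz'); P=pts('side',d['d']);Z=P[...,2]; p=d['p']
roi=np.zeros(Z.shape,bool); roi[250:310,245:300]=1
q=P[roi&(Z>93)&(Z<115)]; print('side bar',len(q),np.median(q,0),cv2.minAreaRect(q[:,:2].astype(np.float32)))
q=P[roi&(Z>3)&(Z<10)]
roi[:]=0; roi[110:260,195:300]=1
q=P[roi&(Z>62)&(Z<78)]; print('side rim',len(q),cv2.minAreaRect(q[:,:2].astype(np.float32)))
q=P[roi&(Z>220)&(Z<280)&(P[...,0]>300)&(P[...,0]<700)]; print('side top',len(q),np.percentile(q,[1,50,99],axis=0).round(1))
```

```text
desk z 0.02767374802546938
431
rim rect ((476.4739990234375, 21.96967315673828), (239.5946807861328, 188.16429138183594), 79.48751831054688)
cover 580 [ 543.10990397 -104.12811808   95.19985626] [591.49914715 119.71633095 267.00157357]
top edge 382 [[545.6 -99.3 225. ]
 [569.6   8.9 254.1]
 [590.8 115.9 265.2]]
[1.84327227e-01 5.66874248e+02] 10.443942239705766
bar 109 [ 513.04148654 -257.96647868  108.13942426] ((514.0256958007812, -260.6466064453125), (15.70404052734375, 75.25892639160156), 38.557708740234375)
dark 56 ((337.93316650390625, 217.91831970214844), (2.744029998779297, 19.98217010498047), 50.710594177246094)
side bar 274 [ 515.30761944 -268.81728347  107.5582607 ] ((516.053955078125, -264.0097351074219), (17.246809005737305, 74.99420166015625), 38.454185485839844)
side rim 580 ((511.4064025878906, 139.47265625), (485.74578857421875, 207.59571838378906), 74.79421997070312)
side top 445 [[ 543.7 -106.5  220.6]
 [ 567.   -13.3  248.2]
 [ 590.3  103.6  261.4]]
```

Run:
```python
from h import *
from scipy.spatial.transform import Rotation as Ro
s=readout.state(); print(Ro.from_euler('xyz',s['ee_rot'],degrees=True).as_matrix().round(3).tolist())
d=np.load('pics/top0.npz'); P=pts('top',d['d']); q=P[d['d']>0]
d2=np.load('pics/side0.npz'); P2=pts('side',d2['d']); q=np.vstack([q,P2[d2['d']>0]])
print('max height grid (x rows 250..950 step 50; y from 350 to -350)')
for x in range(250,1000,50):
    print(x,[int(np.percentile(m,98)) if len(m:=q[(abs(q[:,0]-x)<25)&(abs(q[:,1]-y)<25)][:,2]) else -1 for y in range(500,-351,-50)])
# unit frame
th=np.radians(-10.45); ex=np.array([np.cos(th),np.sin(th)]); ey=np.array([-np.sin(th),np.cos(th)])
for n,PP,D in(('top',P,d['d']),('side',P2,d2['d'])):
    m=(abs(PP[...,0]-480)<140)&(abs(PP[...,1]-15)<140)&(PP[...,2]>62)&(PP[...,2]<76)&(D>0)
    r=PP[m][:,:2]; a=r@ex;b=r@ey
    print(n,len(r),np.percentile(a,[0,2,98,100]).round(1),np.percentile(b,[0,2,98,100]).round(1))
    print(np.histogram(a,bins=np.arange(350,580,6))[0],np.histogram(b,bins=np.arange(-30,240,6))[0])
# cover plate angle: fit in (a,z)
for PP in(P,P2):
    m=(abs(PP[...,1]-15)<125)&(PP[...,2]>110)&(PP[...,2]<270)&(PP[...,0]>520)&(PP[...,0]<640)
    a=PP[m][:,:2]@ex; z=PP[m][:,2]
    for lo in range(110,270,20):
        k=(z>lo)&(z<lo+20); print(lo,k.sum(),np.percentile(a[k],[5,50,95]).round(1) if k.any() else '')
```

```text
[[-0.001, 0.382, 0.924], [-0.001, 0.924, -0.382], [-1.0, -0.002, 0.0]]
max height grid (x rows 250..950 step 50; y from 350 to -350)
250 [603, 620, 624, -737, -735, -743, -2, 4, 4, 6, 7, 8, 6, 7, 7, 6, 6, 6]
300 [575, 8, 15, 16, 8, 9, 8, 6, 8, 7, 7, 8, 8, 8, 7, 8, 21, 8]
350 [45, 24, 15, 22, 10, 8, 8, 9, 8, 9, 11, 69, 9, 6, 16, 7, 22, 10]
400 [46, 45, 8, 17, 13, 10, 10, 72, 70, 71, 70, 70, 68, 10, 18, 18, 17, 16]
450 [48, 47, 9, 8, 16, 10, 7, 69, 28, 58, 56, 51, 69, 8, 9, 7, 7, 14]
500 [46, 42, 43, 12, 13, 13, 9, 70, 31, 35, 52, 52, 69, 8, 8, 111, 103, 7]
550 [46, 46, 47, 42, 15, 129, 12, 70, 68, 256, 261, 261, 258, 8, 8, 108, 110, 7]
600 [46, 48, 46, 44, 15, 133, 11, 10, 260, 261, 249, 9, 7, 7, 7, 26, 26, 7]
650 [322, 333, 336, 334, 9, 8, 9, 7, 10, 8, 9, 8, 7, 8, 8, 16, 27, 22]
700 [337, 337, 337, 334, 326, 110, 89, 9, 22, 23, 24, 23, 22, 22, 20, 22, 23, 18]
750 [337, 338, 336, 336, 332, 79, 59, 47, 45, 27, 26, 25, 25, 25, 22, 22, 24, 18]
800 [337, 338, 338, 336, 332, 65, 67, 65, 45, 25, 25, 23, 23, 25, 22, 23, 24, 17]
850 [338, 337, 337, 338, 333, 72, 81, 78, 48, 46, 44, 49, 46, 18
[... 604 characters left out ...]
3 13 16 12 11 17 12 17 11 12 16 13 14 11
 11 15 14 15 14 13 13  7  5  9 10  8  0  0] [  0   0   0   7 213  23   5   5   5   3   5   5   2   3   3   5   2   5
   2   4   3   4   4   2   4   2   5   3   3   2   3   3   3   3   2   2
   4   1   5   3   5  72  79   3]
110 39 [556.4 557.4 558.1]
130 35 [555.5 557.2 558. ]
150 46 [556.3 557.1 557.8]
170 40 [555.7 556.7 557.5]
190 9 [555.1 556.3 557.5]
210 22 [537.4 546.8 568.9]
230 105 [550.7 563.8 574.2]
250 258 [551.2 556.7 561.5]
110 63 [554.5 564.1 564.8]
130 64 [554.6 563.9 564.8]
150 62 [554.4 563.7 564.5]
170 58 [554.2 562.2 564.2]
190 63 [551.8 561.9 564.1]
210 130 [538.8 562.4 577.2]
230 168 [541.  563.6 576.5]
250 202 [552.3 558.6 562.9]
```

```bash
python3 -m creep '[{"translation":[1.5,-1.5,3.2],"delta_rot":[0,0,0.042]},{"translation":[1.5,-1.5,3.2],"delta_rot":[0,0,0.042]},{"translation":[2,-2.3,2.5],"delta_rot":[0,0,0.042]},{"translation":[2.3,-2.6,2],"delta_rot":[0,0,0.042]},{"translation":[2.3,-2.6,2],"delta_rot":[0,0,0.042]}]' -1 20
python3 -m creep '[{"translation":[2.5,-3,0.3],"delta_rot":[0,0,0]},{"translation":[2.5,-3,0],"delta_rot":[0,0,0]},{"translation":[2.5,-3,0],"delta_rot":[0,0,0]},{"translation":[2.5,-3,0],"delta_rot":[0,0,0]},{"translation":[2.5,-3,0],"delta_rot":[0,0,0]}]'
```

```text
time_s: 0.52
ee_pos: [316.0, 425.4, 328.6]
ee_rot: [53.5, 90.0, 43.3]
force: [1.1, 1.2, -0.0]
gripper_width: 60.8
time_s: 0.93
ee_pos: [441.3, 274.7, 330.3]
ee_rot: [-149.7, 90.0, -160.1]
force: [0.0, 0.0, -0.6]
gripper_width: 27.6
```

```bash
python3 -m creep '[{"translation":[2.5,-2.8,0],"delta_rot":[0,0,0]},{"translation":[2.5,-2.8,0],"delta_rot":[0,0,0]},{"translation":[2.5,-2.8,0],"delta_rot":[0,0,0]},{"translation":[2.5,-2.8,0],"delta_rot":[0,0,0]},{"translation":[2.5,-2.8,0],"delta_rot":[0,0,0]}]'
python3 -m creep '[{"translation":[2.5,-2.8,0],"delta_rot":[0,0,0]},{"translation":[2.5,-2.8,0],"delta_rot":[0,0,0]},{"translation":[2,-2.8,0],"delta_rot":[0,0,0]},{"translation":[0,0,-3],"delta_rot":[0,0,0]},{"translation":[0,0,-3],"delta_rot":[0,0,0]}]'
python3 - <<'E'
from h import *
grab('side','s1'); s=readout.state(); print(s['ee_pos'],s['gripper_width'])
cv2.imwrite('pics/s1c.png',cv2.resize(cv2.imread('pics/s1.png')[60:280,150:380],None,fx=2.6,fy=2.6))
E
```

```text
time_s: 1.35
ee_pos: [566.3, 134.8, 330.2]
ee_rot: [-174.8, 90.0, 174.8]
force: [-0.6, 0.9, 1.1]
gripper_width: 0.7
time_s: 1.77
ee_pos: [637.6, 50.4, 270.4]
ee_rot: [14.0, 89.8, 3.4]
force: [0.1, 0.6, -0.1]
gripper_width: 0.2
[632.70984795  51.01024747 261.93392035] 0.3155512289540546
```

View pics/s1c.png

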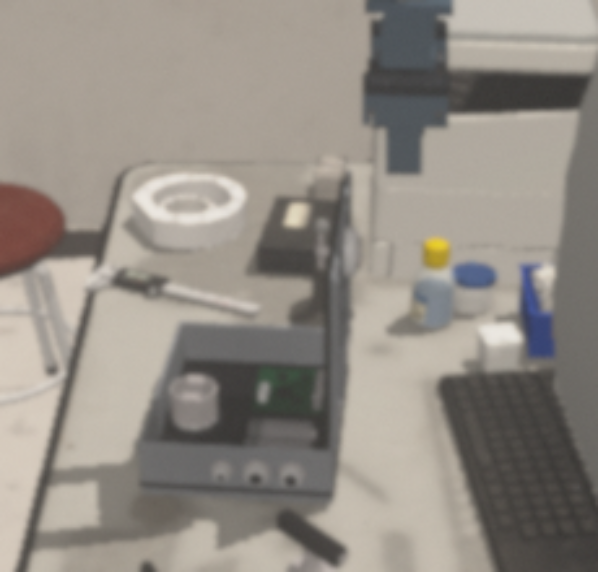

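```bash
python3 -m creep '[{"translation":[0,0,-2],"delta_rot":[0,0,0]},{"translation":[0,0,0],"delta_rot":[0,0,0]}]'
python3 - <<'E'
import numpy as np
th=np.radians(-10.45);ex=np.array([np.cos(th),np.sin(th)]); ey=np.array([-np.sin(th),np.cos(th)])
pr=None
for T in [90,82,74,66,58,50,42,34,26,18,10,5,2,0,-2]:
    c=np.radians(T); r=165
    a=558.5-r*np.cos(c)+5*np.sin(c)+16; z=84+r*np.sin(c)+5*np.cos(c)
    w=np.r_[ex*a+ey*162,z]; print(T,w.round(1),None if pr is None else ((w-pr)/10).round(2)); pr=w
E
```

```text
time_s: 1.98
ee_pos: [633.5, 52.3, 246.8]
ee_rot: [-166.7, 89.5, -177.2]
force: [-0.6, 0.0, -0.5]
gripper_width: 0.5
90 [599.3  54.2 249. ] None
82 [576.6  58.4 248.1] [-2.26  0.42 -0.09]
74 [554.4  62.5 244. ] [-2.23  0.41 -0.41]
66 [532.8  66.5 236.8] [-2.15  0.4  -0.72]
58 [512.5  70.2 226.6] [-2.03  0.37 -1.02]
50 [493.8  73.7 213.6] [-1.87  0.35 -1.3 ]
42 [477.1  76.7 198.1] [-1.68  0.31 -1.55]
34 [462.6  79.4 180.4] [-1.45  0.27 -1.77]
26 [450.7  81.6 160.8] [-1.19  0.22 -1.96]
18 [441.6  83.3 139.7] [-0.91  0.17 -2.11]
10 [435.4  84.4 117.6] [-0.61  0.11 -2.22]
5 [433.1  84.8 103.4] [-0.23  0.04 -1.42]
2 [432.4  85.   94.8] [-0.08  0.01 -0.86]
0 [432.1  85.   89. ] [-0.03  0.   -0.58]
-2 [432.   85.1  83.2] [-0.01  0.   -0.58]
```

```bash
python3 -m creep '[{"translation":[-1.7,0.1,0.1],"delta_rot":[0,0,0]},{"translation":[-1.7,0.2,0.1],"delta_rot":[0,0,0]},{"translation":[-1.2,0.2,-0.05],"delta_rot":[0,0,0]},{"translation":[-1.1,0.2,-0.05],"delta_rot":[0,0,0]},{"translation":[-1.1,0.2,-0.2],"delta_rot":[0,0,0]}]'
python3 -m creep '[{"translation":[-1.1,0.2,-0.2],"delta_rot":[0,0,0]},{"translation":[-1.1,0.2,-0.36],"delta_rot":[0,0,0]},{"translation":[-1.05,0.2,-0.36],"delta_rot":[0,0,0]},{"translation":[-1.0,0.2,-0.5],"delta_rot":[0,0,0]},{"translation":[-1.0,0.2,-0.5],"delta_rot":[0,0,0]}]'
python3 - <<'E'
from h import *
grab('side','s2'); s=readout.state(); print(s['ee_pos'],s['force'])
cv2.imwrite('pics/s2c.png',cv2.resize(cv2.imread('pics/s2.png')[60:280,150:380],None,fx=2.6,fy=2.6))
E
```

```text
time_s: 2.4
ee_pos: [567.5, 61.9, 251.6]
ee_rot: [17.4, 89.9, 7.0]
force: [-0.2, 0.6, 0.4]
gripper_width: 0.3
time_s: 2.82
ee_pos: [515.0, 71.9, 232.0]
ee_rot: [18.5, 89.9, 8.1]
force: [-0.1, 0.7, -0.5]
gripper_width: 0.6
[512.43486498  72.14905053 230.99276509] [-3.52524373  0.51499241 -1.32977408]
```

View pics/s2c.png

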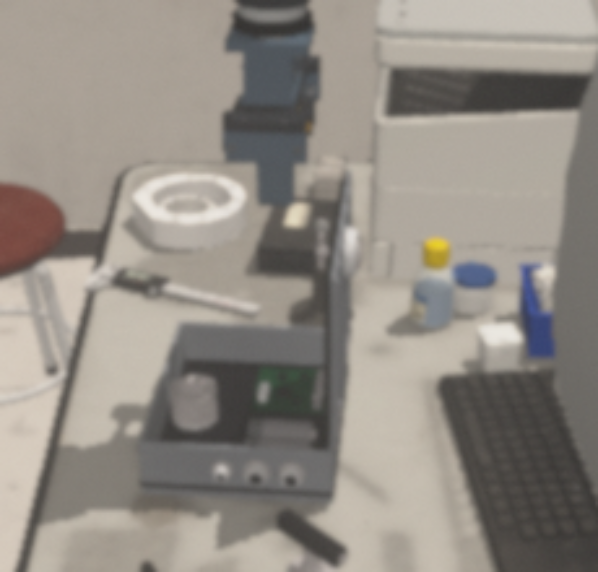

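Run:
```python
from h import *
for X in [(512,72,217),(512,72,231),(584,96,258),(564,-10,258),(545,-100,258)]: print(X,((proj('side',X)-[150,60])*2.6).round(),proj('side',X).round(), proj('top',X).round())
p,d=grab('top','t2'); print(readout.state()['ee_pos'],readout.state()['force'])
cv2.imwrite('pics/t2c.png',cv2.resize(cv2.imread('pics/t2.png')[150:300,170:370],None,fx=4,fy=4))
```

```text
(512, 72, 217) [274. 230.] [255. 149.] [232. 217.]
(512, 72, 231) [273. 218.] [255. 144.] [232. 216.]
(584, 96, 258) [342. 180.] [282. 129.] [223. 191.]
(564, -10, 258) [335. 228.] [279. 148.] [259. 198.]
(545, -100, 258) [325. 276.] [275. 166.] [289. 204.]
[513.84755423  71.94015309 231.37653993] [ 0.05205034 -0.38681545 -0.18417452]
```

View pics/t2c.png

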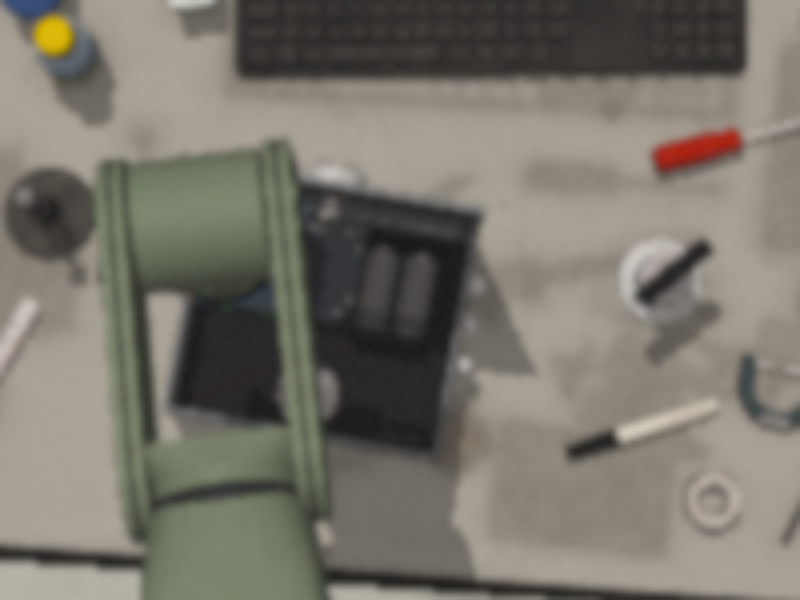

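Run:
```python
from h import *
print(((proj('side',(633,51,248))-[150,60])*2.6).round(), ((proj('side',(633,51,262))-[150,60])*2.6).round())
d0=np.load('pics/side0.npz')['d']
for n in('s1','s2'):
    z=np.load(f'pics/{n}.npz'); D=z['d']; P=pts('side',D)
    m=(abs(D-d0)>40)&(D>0)&(P[...,2]>150)&(P[...,2]<420)&(P[...,0]>400)
    q=P[m]; 
    for lo in range(200,420,15):
        k=q[(q[:,2]>=lo)&(q[:,2]<lo+15)]; print(n,lo,len(k),np.percentile(k,[5,95],axis=0).round().tolist() if len(k) else '')
```

```text
[397. 206.] [398. 193.]
s1 200 4 [[860.0, 297.0, 201.0], [1402.0, 1853.0, 212.0]]
s1 215 3 [[683.0, 1853.0, 219.0], [1404.0, 1882.0, 224.0]]
s1 230 1 [[787.0, 331.0, 236.0], [787.0, 331.0, 236.0]]
s1 245 1 [[815.0, 325.0, 259.0], [815.0, 325.0, 259.0]]
s1 260 3 [[845.0, 311.0, 267.0], [883.0, 317.0, 272.0]]
s1 275 13 [[621.0, 40.0, 286.0], [646.0, 49.0, 290.0]]
s1 290 72 [[619.0, 37.0, 291.0], [650.0, 46.0, 304.0]]
s1 305 82 [[618.0, 35.0, 306.0], [649.0, 45.0, 319.0]]
s1 320 78 [[617.0, 35.0, 321.0], [649.0, 44.0, 334.0]]
s1 335 15 [[620.0, 33.0, 335.0], [648.0, 41.0, 337.0]]
s1 350 1 [[595.0, -22.0, 365.0], [595.0, -22.0, 365.0]]
s1 365 205 [[588.0, -36.0, 366.0], [656.0, 88.0, 379.0]]
s1 380 281 [[589.0, -39.0, 381.0], [680.0, 128.0, 394.0]]
s1 395 445 [[589.0, -42.0, 396.0], [677.0, 118.0, 409.0]]
s1 410 104 [[606.0, -3.0, 410.0], [653.0, 37.0, 419.0]]
s2 200 5 [[859.0, 295.0, 202.0], [1426.0, 1884.0, 214.0]]
s2 215 3 [[882.0, 1830.0, 221.0], [1392.0, 1862.0, 226.0]]
s2 230 3 [[830.0, 475.0, 230.0], [1529.0, 1829.0, 236.0]]
s2 245 52 [[496.0, 61.0, 250.0], [529.0, 69.0, 260.0]]
s2 260 77 [[496.0, 57.0, 261.0], [587.0, 123.0, 274.0]]
s2 275 79 [[494.0, 57.0, 276.0], [530.0, 72.0, 289.0]]
s2 290 33 [[495.0, 57.0, 291.0], [679.0, 313.0, 298.0]]
s2 305 2 [[796.0, 302.0, 306.0], [839.0, 317.0, 308.0]]
s2 320 109 [[467.0, -14.0, 327.0], [560.0, 139.0, 334.0]]
s2 335 246 [[466.0, -15.0, 336.0], [557.0, 138.0, 349.0]]
s2 350 248 [[467.0, -20.0, 351.0], [555.0, 132.0, 364.0]]
s2 365 416 [[470.0, -18.0, 366.0], [552.0, 130.0, 379.0]]
s2 380 132 [[485.0, 19.0, 381.0], [533.0, 59.0, 394.0]]
s2 395 127 [[486.0, 18.0, 396.0], [529.0, 39.0, 409.0]]
s2 410 109 [[478.0, 18.0, 410.0], [533.0, 68.0, 419.0]]
```

Run:
```python
from h import *
print(proj('side',(219,531,198)),proj('side',(219,531,184)))
z=np.load('pics/side0.npz')['d']; P=pts('side',z)
m=np.zeros(z.shape,bool); m[30:110,120:185]=1; m&=(P[...,1]<700)&(z>0); q=P[m]
for lo in range(170,340,15):
    k=q[(q[:,2]>=lo)&(q[:,2]<lo+15)]; print(lo,len(k),np.percentile(k,[5,95],axis=0).round().tolist() if len(k) else '')
cv2.imwrite('pics/s0g.png',cv2.resize(cv2.imread('pics/side0.png')[20:110,110:210],None,fx=6,fy=6))
cv2.imwrite('pics/s2g.png',cv2.resize(cv2.imread('pics/s2.png')[60:160,220:320],None,fx=6,fy=6))
```

```text
[158.05535723  94.87363749] [158.59769721  98.85919634]
170 0 
185 0 
200 1 [[226.0, 581.0, 214.0], [226.0, 581.0, 214.0]]
215 82 [[185.0, 474.0, 217.0], [251.0, 580.0, 229.0]]
230 91 [[183.0, 473.0, 231.0], [251.0, 581.0, 244.0]]
245 98 [[183.0, 473.0, 246.0], [252.0, 581.0, 260.0]]
260 100 [[183.0, 470.0, 261.0], [251.0, 582.0, 274.0]]
275 69 [[184.0, 469.0, 276.0], [254.0, 584.0, 288.0]]
290 136 [[158.0, 444.0, 293.0], [277.0, 584.0, 304.0]]
305 232 [[162.0, 444.0, 306.0], [275.0, 585.0, 319.0]]
320 208 [[156.0, 438.0, 321.0], [278.0, 589.0, 335.0]]
335 270 [[167.0, 447.0, 335.0], [265.0, 599.0, 348.0]]
```

View pics/s0g.png

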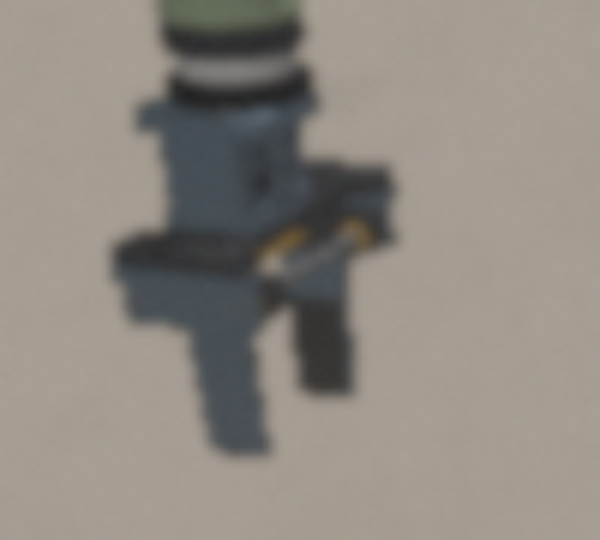

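View pics/s2g.png

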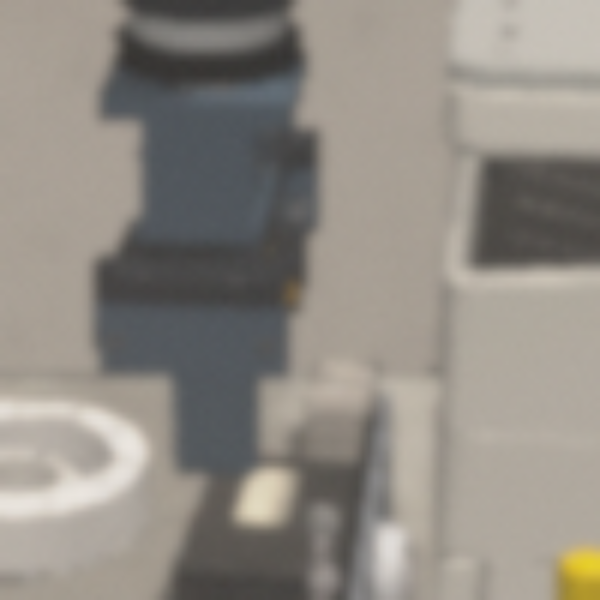

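Run:
```python
from h import *
K,R,t=cam('side'); c=-R.T@t
for v in(137.5,138.5,139.5):
  r=R.T@np.linalg.solve(K,[256,v,1]); print(v,(c+r*(58-c[1])/r[1]).round(1))
```

```text
137.5 [513.6  58.  255.3]
138.5 [513.6  58.  252.5]
139.5 [513.5  58.  249.7]
```

The cover has not moved. In the side view the fingertips end at z≈251 with TCP z reported as 231.8, and the start picture shows the same. The tips therefore sit about 18 mm above the reported TCP, not 14 mm below it, and they passed over the cover. I'll go back behind it and come in lower.

```bash
python3 -m creep '[{"translation":[0,0,3],"delta_rot":[0,0,0]},{"translation":[2,-0.4,2],"delta_rot":[0,0,0]},{"translation":[3.8,-0.7,0],"delta_rot":[0,0,0]},{"translation":[3.8,-0.7,0],"delta_rot":[0,0,0]},{"translation":[2.8,-0.5,0],"delta_rot":[0,0,0]}]'
python3 -m creep '[{"translation":[0,0,0],"delta_rot":[0,0,0]},{"translation":[0,0,-2.5],"delta_rot":[0,0,0]},{"translation":[0,0,-2.5],"delta_rot":[0,0,0]},{"translation":[0,0,-1.5],"delta_rot":[0,0,0]},{"translation":[0,0,0],"delta_rot":[0,0,0]}]'
python3 - <<'E'
from h import *
grab('side','s3'); s=readout.state(); print(s['ee_pos'],s['force'])
cv2.imwrite('pics/s3c.png',cv2.resize(cv2.imread('pics/s3.png')[60:280,150:380],None,fx=2.6,fy=2.6))
E
```

```text
time_s: 3.33
ee_pos: [642.5, 48.0, 282.2]
ee_rot: [8.5, 89.8, -1.9]
force: [0.4, 1.1, 0.2]
gripper_width: 0.3
time_s: 3.75
ee_pos: [637.1, 48.5, 212.3]
ee_rot: [-167.2, 89.6, -177.6]
force: [-0.7, -0.0, -1.2]
gripper_width: 0.5
[638.24839281  48.58637624 214.60366036] [-0.03642113  0.60789905  0.85701695]
```

View pics/s3c.png

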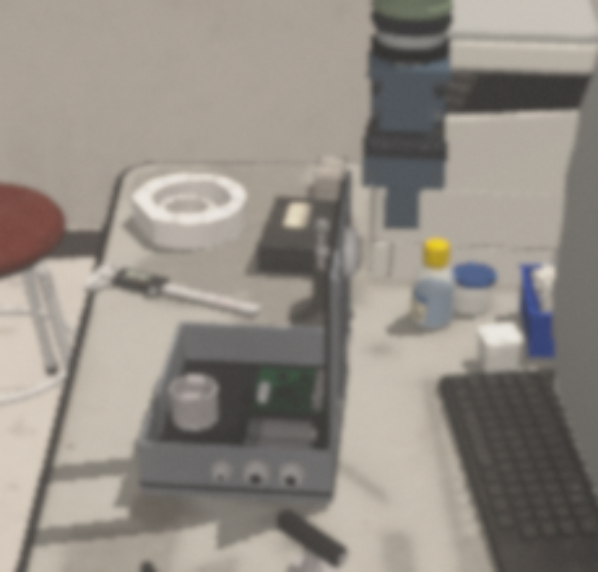

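```bash
python3 -m creep '[{"translation":[-1.5,0.3,0],"delta_rot":[0,0,0]},{"translation":[-1.2,0.2,0],"delta_rot":[0,0,0]},{"translation":[-1.2,0.2,0],"delta_rot":[0,0,0]},{"translation":[-1.2,0.2,0],"delta_rot":[0,0,0]},{"translation":[-1.1,0.2,-0.1],"delta_rot":[0,0,0]}]'
python3 - <<'E'
from h import *
grab('side','s4'); s=readout.state(); print(s['ee_pos'],s['force'])
cv2.imwrite('pics/s4c.png',cv2.resize(cv2.imread('pics/s4.png')[60:280,150:380],None,fx=2.6,fy=2.6))
E
```

```text
time_s: 4.22
ee_pos: [578.6, 59.7, 217.3]
ee_rot: [13.6, 89.6, 3.2]
force: [2.8, -0.4, -0.8]
gripper_width: 0.7
[575.96482299  60.07107665 217.21710552] [-1.49424404  0.72472479 -0.19028742]
```

View pics/s4c.png

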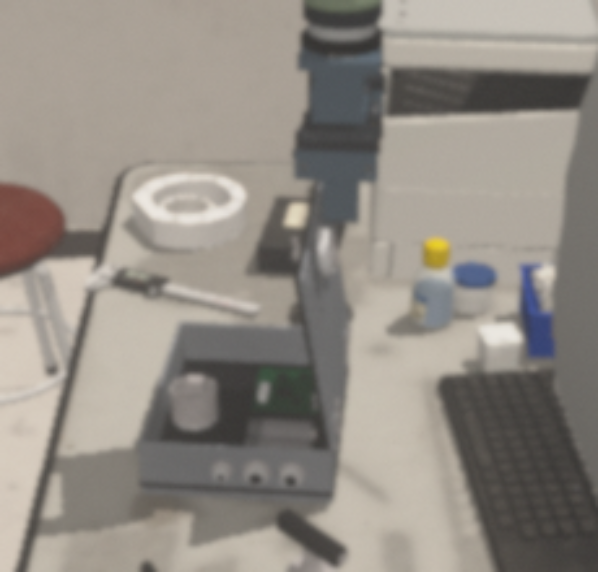

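The cover is now swinging, tipped forward by about 10°. I continue along the arc.

```bash
python3 -m creep '[{"translation":[-1.1,0.2,-0.2],"delta_rot":[0,0,0]},{"translation":[-1.1,0.2,-0.3],"delta_rot":[0,0,0]},{"translation":[-1.1,0.2,-0.36],"delta_rot":[0,0,0]},{"translation":[-1.1,0.2,-0.4],"delta_rot":[0,0,0]},{"translation":[-1.0,0.2,-0.5],"delta_rot":[0,0,0]}]'
python3 -m creep '[{"translation":[-1.0,0.2,-0.5],"delta_rot":[0,0,0]},{"translation":[-0.95,0.2,-0.65],"delta_rot":[0,0,0]},{"translation":[-0.9,0.15,-0.65],"delta_rot":[0,0,0]},{"translation":[-0.85,0.15,-0.75],"delta_rot":[0,0,0]},{"translation":[-0.8,0.15,-0.8],"delta_rot":[0,0,0]}]'
python3 -m creep '[{"translation":[-0.75,0.15,-0.9],"delta_rot":[0,0,0]},{"translation":[-0.7,0.15,-0.9],"delta_rot":[0,0,0]},{"translation":[-0.6,0.1,-1],"delta_rot":[0,0,0]},{"translation":[-0.6,0.1,-1],"delta_rot":[0,0,0]},{"translation":[-0.5,0.1,-1],"delta_rot":[0,0,0]}]'
```

```text
time_s: 4.68
ee_pos: [524.7, 69.7, 199.4]
ee_rot: [16.3, 89.7, 5.9]
force: [1.0, 0.4, 0.8]
gripper_width: 0.4
time_s: 5.1
ee_pos: [479.7, 78.3, 165.4]
ee_rot: [17.1, 89.7, 6.7]
force: [1.1, 0.2, -0.1]
gripper_width: 0.9
time_s: 5.52
ee_pos: [448.1, 84.3, 116.9]
ee_rot: [20.1, 89.8, 9.7]
force: [1.3, 0.4, 0.1]
gripper_width: 0.5
```

```bash
python3 -m creep '[{"translation":[-0.4,0.05,-1],"delta_rot":[0,0,0]},{"translation":[-0.4,0,-1],"delta_rot":[0,0,0]},{"translation":[-0.3,0,-1],"delta_rot":[0,0,0]},{"translation":[-0.2,0,-1],"delta_rot":[0,0,0]}]'
python3 - <<'E'
from h import *
grab('side','s5'); s=readout.state(); print(s['ee_pos'],s['force'])
cv2.imwrite('pics/s5c.png',cv2.resize(cv2.imread('pics/s5.png')[60:280,150:380],None,fx=2.6,fy=2.6))
E
```

```text
time_s: 5.85
ee_pos: [435.3, 84.8, 76.7]
ee_rot: [21.2, 89.8, 10.8]
force: [-0.0, 0.3, 0.9]
gripper_width: 0.5
[433.51366263  84.52866193  74.97649884] [-1.49008352 -0.29940443 -1.5037033 ]
```

View pics/s5c.png

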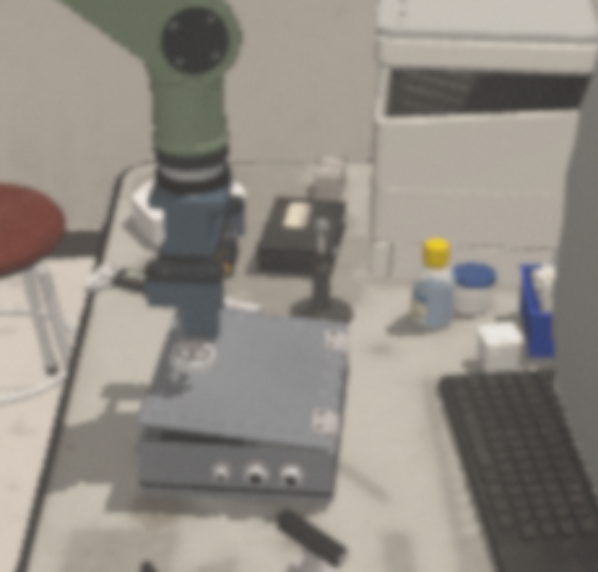

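The cover is nearly shut, with a small gap still at the front. I'll press the last part slowly.

```bash
python3 -m creep '[{"translation":[0,0,-0.8],"delta_rot":[0,0,0]},{"translation":[0,0,-0.6],"delta_rot":[0,0,0]},{"translation":[0,0,0],"delta_rot":[0,0,0]}]'; python3 -m creep '[{"translation":[0,0,-0.3],"delta_rot":[0,0,0]},{"translation":[0,0,0],"delta_rot":[0,0,0]}]';python3 -m creep '[{"translation":[0,0,-0.3],"delta_rot":[0,0,0]},{"translation":[0,0,0],"delta_rot":[0,0,0]}]'
```

```text
time_s: 6.15
ee_pos: [433.8, 84.5, 61.0]
ee_rot: [-168.4, 90.0, -178.8]
force: [-0.6, 1.1, -0.2]
gripper_width: 0.1
time_s: 6.32
ee_pos: [434.4, 84.6, 59.3]
ee_rot: [22.8, 89.9, 12.4]
force: [-1.9, 0.6, 7.2]
gripper_width: 0.2
time_s: 6.48
ee_pos: [434.5, 84.6, 59.1]
ee_rot: [21.5, 89.9, 11.1]
force: [-8.5, -0.9, 32.3]
gripper_width: 0.7
```

```bash
python3 -m creep '[{"translation":[0,0,1.5],"delta_rot":[0,0,0]},{"translation":[0,0,4],"delta_rot":[0,0,0]},{"translation":[0,0,4],"delta_rot":[0,0,0]},{"translation":[0,0,4],"delta_rot":[0,0,0]},{"translation":[0,-2,2],"delta_rot":[0,0,0]}]'
python3 -m creep '[{"translation":[1,-4,0],"delta_rot":[0,0,-0.08]},{"translation":[1,-4,0],"delta_rot":[0,0,-0.08]},{"translation":[1,-4,0],"delta_rot":[0,0,-0.08]},{"translation":[1,-4,0],"delta_rot":[0,0,-0.08]},{"translation":[1,-4,0],"delta_rot":[0,0,-0.08]}]' 1 40
python3 -m creep '[{"translation":[1,-4,0],"delta_rot":[0,0,-0.08]},{"translation":[1,-4,0],"delta_rot":[0,0,-0.08]},{"translation":[1,-4,0],"delta_rot":[0,0,-0.08]},{"translation":[0,-1,0],"delta_rot":[0,0,-0.075]},{"translation":[0,0,0],"delta_rot":[0,0,0]}]'
python3 - <<'E'
from h import *
from scipy.spatial.transform import Rotation as Ro
grab('side','s6'); grab('top','t6'); s=readout.state(); print(s['ee_pos'],s['force'],s['qpos'].round(1),s['gripper_width'])
print(Ro.from_euler('xyz',s['ee_rot'],degrees=True).as_matrix().round(3))
cv2.imwrite('pics/s6c.png',cv2.resize(cv2.imread('pics/s6.png')[120:320,150:380],None,fx=3,fy=3))
cv2.imwrite('pics/t6c.png',cv2.resize(cv2.imread('pics/t6.png')[150:300,180:380],None,fx=4,fy=4))
E
```

```text
time_s: 6.9
ee_pos: [436.2, 66.4, 215.5]
ee_rot: [27.8, 89.5, 17.5]
force: [1.3, -0.9, 0.1]
gripper_width: 0.6
time_s: 7.32
ee_pos: [483.9, -137.6, 210.9]
ee_rot: [27.7, 89.9, -5.9]
force: [0.6, 0.4, 0.5]
gripper_width: 30.7
time_s: 7.73
ee_pos: [513.8, -268.8, 209.8]
ee_rot: [-37.8, 90.0, -89.5]
force: [-0.5, -0.4, -0.2]
gripper_width: 64.6
[ 513.3079238  -265.27836647  210.10550141] [ 0.7127257   0.04972813 -0.067514  ] [-28.5  18.2  88.1   0.   73.7 -67.2] 72.47332271193791
[[-0.     0.781  0.625]
 [ 0.001  0.625 -0.781]
 [-1.     0.    -0.001]]
```

View pics/s6c.png

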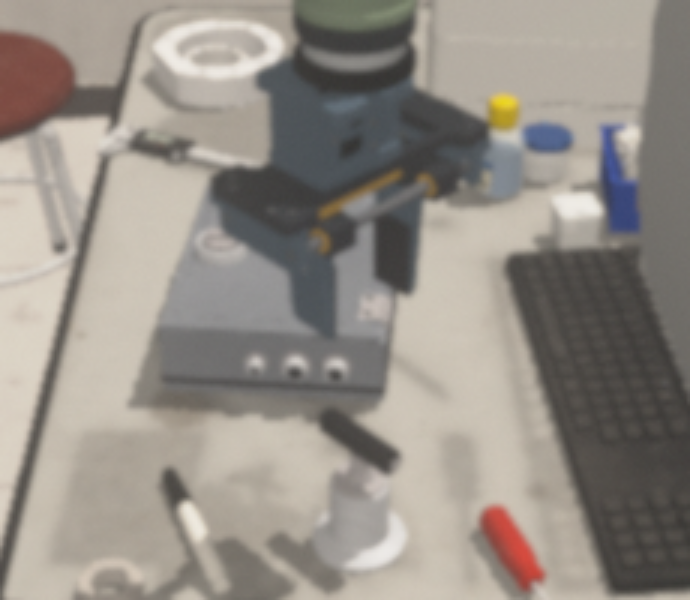

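View pics/t6c.png

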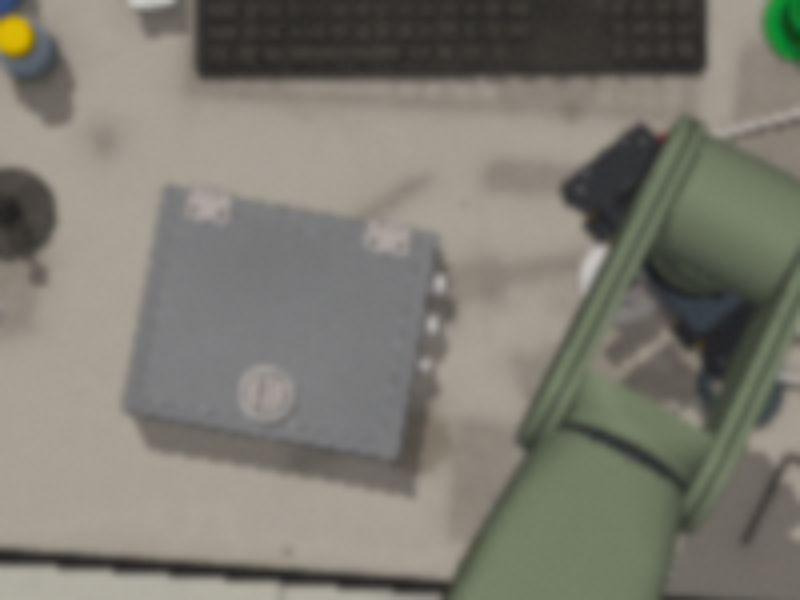

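The cover is shut, and the stud with its slot shows at top (246,248). I measure it, and refine the unit's yaw and the key.

Run:
```python
from h import *
d=np.load('pics/t6.npz'); P=pts('top',d['d']); p=d['p']
m=(P[...,2]>66)&(P[...,2]<84)&(abs(P[...,0]-480)<150)&(abs(P[...,1]-25)<140)&(d['d']>0)
m=cv2.morphologyEx(m.astype(np.uint8),cv2.MORPH_OPEN,np.ones((5,5)))
c=max(cv2.findContours(m,0,cv2.CHAIN_APPROX_NONE)[0],key=cv2.contourArea)
q=np.array([plane('top',u,v,75)[:2] for u,v in c[:,0]],np.float32); r=cv2.minAreaRect(q); print('unit',r)
roi=p[236:261,232:260].astype(int).copy(); 
g=cv2.cvtColor(p,cv2.COLOR_RGB2GRAY)
s=cv2.cvtColor(p,cv2.COLOR_RGB2HSV)
# reddish-light collar mask
red=(p[...,0].astype(int)-p[...,2]); mm=np.zeros(g.shape,np.uint8); mm[234:263,230:263]=((red>2)&(g>110))[234:263,230:263]
vv,uu=np.nonzero(mm); print('collar px',len(uu),uu.min(),uu.max(),vv.min(),vv.max()); cc=cv2.minEnclosingCircle(np.stack([uu,vv],1).astype(np.float32)); print(cc, plane('top',*cc[0],86))
for z in(86,):print('eye',plane('top',246.1,247.9,z))
k=(abs(P[...,0]-419)<40)&(abs(P[...,1]-37)<40)&(P[...,2]>81)&(P[...,2]<100); print('depth',k.sum(),np.median(P[k],0),P[k].min(0),P[k].max(0))
cv2.imwrite('pics/stud.png',cv2.resize(cv2.imread('pics/t6.png')[230:266,228:264],None,fx=16,fy=16,interpolation=cv2.INTER_CUBIC))
# side: collar/stud
d=np.load('pics/s6.npz'); P=pts('side',d['d'])
k=(abs(P[...,0]-419)<40)&(abs(P[...,1]-37)<40)&(P[...,2]>82)&(P[...,2]<100); print('side depth',k.sum(),np.median(P[k],0),P[k].min(0),P[k].max(0))
cv2.imwrite('pics/studs.png',cv2.resize(cv2.imread('pics/s6.png')[180:220,200:250],None,fx=14,fy=14,interpolation=cv2.INTER_CUBIC))
# key bar side, colour & depth
p=d['p']; m=np.zeros(p.shape[:2],np.uint8); m[245:285,250:290]=(p.max(2)<75)[245:285,250:290]
n,l,st,ce=cv2.connectedComponentsWithStats(m); i=1+np.argmax(st[1:,4]); print(st[i],ce[i])
k=(P[...,2]>100)&(P[...,2]<116)&(abs(P[...,0]-515)<60)&(abs(P[...,1]+262)<60); qq=P[k]; print('top face',len(qq),cv2.minAreaRect(qq[:,:2].astype(np.float32)),np.median(qq[:,2]))
```

```text
unit ((479.2395324707031, 25.567947387695312), (229.45529174804688, 191.1819610595703), 79.34752655029297)
collar px 183 239 253 240 255
((246.0, 247.72727966308594), 7.727369785308838) [421.01914749  36.77164321  86.        ]
eye [420.45782687  36.44987955  86.        ]
depth 172 [419.81506922  36.81657327  85.43998404] [384.2998215   -1.87335828  81.00641108] [455.79670717  75.90629527  98.14497381]
side depth 123 [417.28169794  24.87342438  87.68250001] [399.05994524  10.20152332  82.00210202] [441.40191713  76.63295501  94.33544356]
[258 258  20  17  88] [266.30681818 265.01136364]
top face 232 ((516.0773315429688, -263.9752502441406), (19.46027183532715, 73.66283416748047), 36.79268264770508) 108.27871991247069
```

View pics/stud.png

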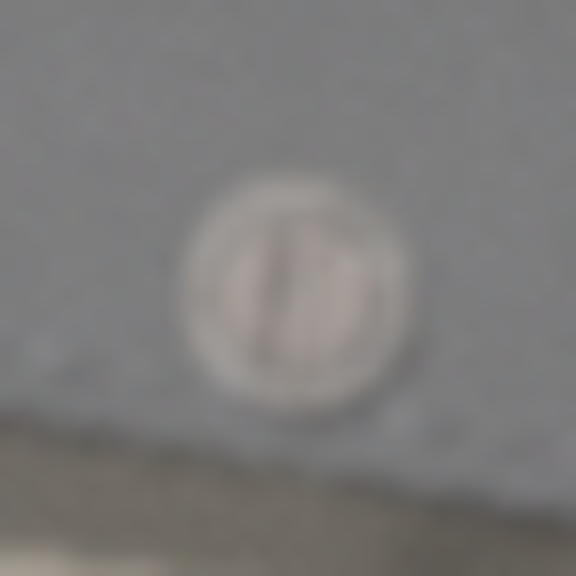

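View pics/studs.png

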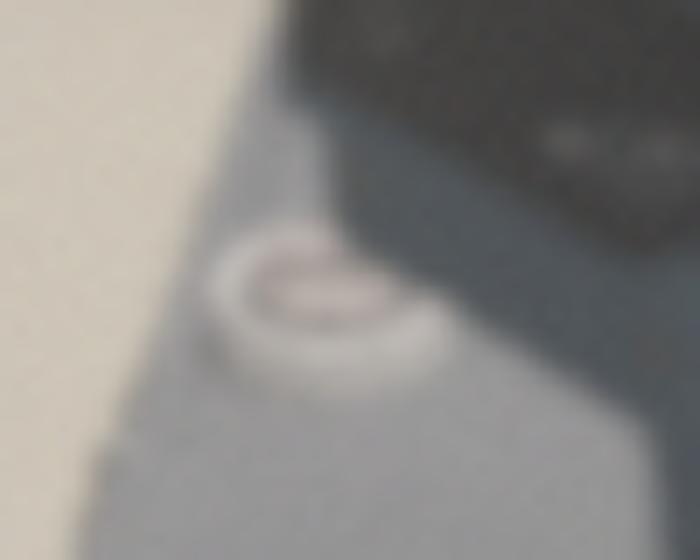

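```bash
python3 -m creep '[{"translation":[0,0,-2],"delta_rot":[0,0,0]},{"translation":[0,0,-2],"delta_rot":[0,0,0]},{"translation":[0,0,-1],"delta_rot":[0,0,0]},{"translation":[0,0,0],"delta_rot":[0,0,0]}]' 1 40
python3 - <<'E'
from h import *
s=readout.state(); print(s['ee_pos'],s['gripper_width'])
grab('side','s7');grab('top','t7')
cv2.imwrite('pics/s7c.png',cv2.resize(cv2.imread('pics/s7.png')[160:330,200:370],None,fx=3.5,fy=3.5))
E
```

```text
time_s: 8.17
ee_pos: [512.0, -263.2, 158.2]
ee_rot: [-161.4, 89.7, 147.3]
force: [-1.0, 0.3, -0.0]
gripper_width: 91.3
[ 512.04329393 -263.21222664  158.24269337] 91.34926776476188
```

View pics/s7c.png

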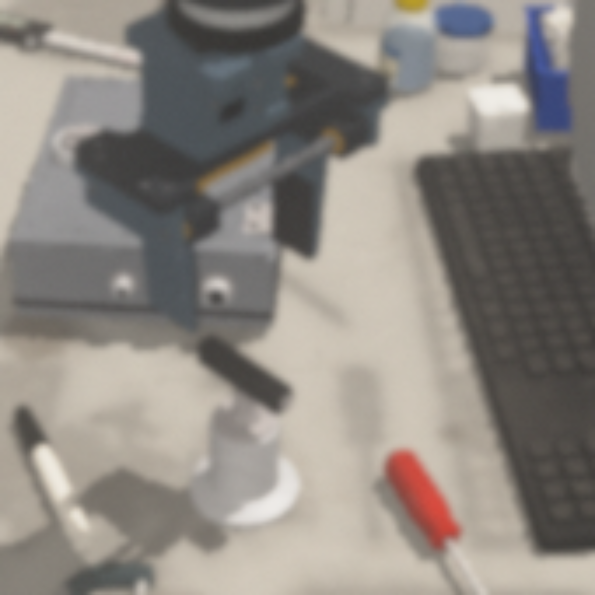

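```bash
python3 -m creep '[{"translation":[0.3,0,-2.5],"delta_rot":[0,0,0]},{"translation":[0,0,-2.5],"delta_rot":[0,0,0]},{"translation":[0,0,-1.5],"delta_rot":[0,0,0]},{"translation":[0,0,0],"delta_rot":[0,0,0]}]'
python3 -m creep '[{"translation":[0,0,-1.5],"delta_rot":[0,0,0]},{"translation":[0,0,-1.4],"delta_rot":[0,0,0]},{"translation":[0,0,0],"delta_rot":[0,0,0]}]'
python3 - <<'E'
from h import *
s=readout.state(); print(s['ee_pos'],s['gripper_width'])
grab('side','s8')
cv2.imwrite('pics/s8c.png',cv2.resize(cv2.imread('pics/s8.png')[160:330,200:370],None,fx=3.5,fy=3.5))
E
```

```text
time_s: 8.6
ee_pos: [515.3, -264.4, 93.4]
ee_rot: [-158.9, 89.7, 149.8]
force: [-0.6, 0.0, -0.1]
gripper_width: 90.9
time_s: 8.85
ee_pos: [516.3, -265.1, 66.0]
ee_rot: [-162.8, 89.9, 145.9]
force: [-0.6, -0.0, -0.3]
gripper_width: 91.4
[ 516.28441272 -265.09097236   65.9913436 ] 91.44897694660933
```

View pics/s8c.png

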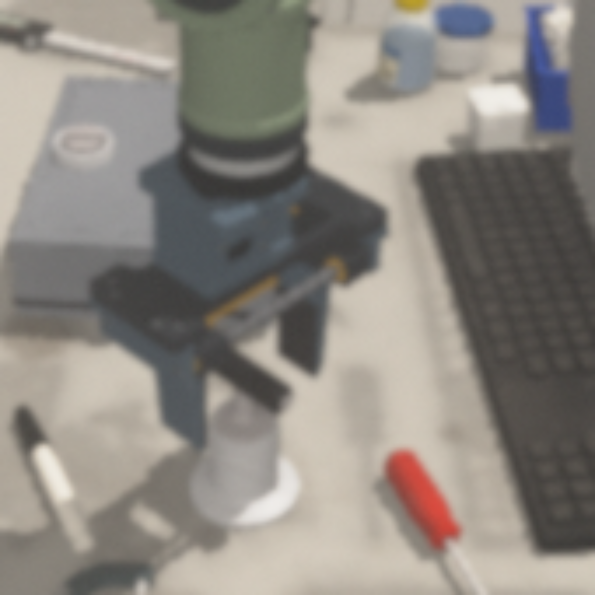

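The open jaws straddle the bar, with the fingertips beside the neck. I close with a small centring shift.

```bash
python3 -m creep '[{"translation":[-0.1,0.2,-0.1],"delta_rot":[0,0,0]},{"translation":[0,0,0],"delta_rot":[0,0,0]},{"translation":[0,0,0],"delta_rot":[0,0,0]},{"translation":[0,0,0],"delta_rot":[0,0,0]},{"translation":[0,0,0],"delta_rot":[0,0,0]}]' -1 50
python3 -m creep '[{"translation":[0,0,0],"delta_rot":[0,0,0]},{"translation":[0,0,0],"delta_rot":[0,0,0]},{"translation":[0,0,0],"delta_rot":[0,0,0]},{"translation":[0,0,0],"delta_rot":[0,0,0]},{"translation":[0,0,0],"delta_rot":[0,0,0]}]'
python3 -c "
from h import *
s=readout.state();print(s['ee_pos'],s['ee_rot'],s['force'],s['torque'],s['gripper_width'])"
```

```text
time_s: 9.32
ee_pos: [515.9, -263.7, 65.9]
ee_rot: [27.8, 89.9, -23.5]
force: [-0.1, 0.6, -1.5]
gripper_width: 60.7
time_s: 9.73
ee_pos: [515.6, -263.6, 65.2]
ee_rot: [152.0, 90.0, 100.6]
force: [-0.2, 0.4, -0.6]
gripper_width: 27.5
[ 515.55025485 -263.55892675   65.22323736] [152.01585126  89.99358782 100.63162819] [-0.18789576  0.36567657 -0.59192267] [-0.03918642 -0.00788786 -0.02274519] 27.50066190330292
```

```bash
python3 -m creep '[{"translation":[0,0,0],"delta_rot":[0,0,0]},{"translation":[0,0,0],"delta_rot":[0,0,0]},{"translation":[0,0,0],"delta_rot":[0,0,0]},{"translation":[0,0,0],"delta_rot":[0,0,0]},{"translation":[0,0,0],"delta_rot":[0,0,0]}]'
python3 -m creep '[{"translation":[0,0,1],"delta_rot":[0,0,0]},{"translation":[0,0,2],"delta_rot":[0,0,0]},{"translation":[0,0,3],"delta_rot":[0,0,0]},{"translation":[0,0,3],"delta_rot":[0,0,0]},{"translation":[0,0,3],"delta_rot":[0,0,0]}]'
python3 -m creep '[{"translation":[0,0,0],"delta_rot":[0,0,0]},{"translation":[0,0,0],"delta_rot":[0,0,0]}]'
python3 - <<'E'
from h import *
s=readout.state(); print(s['ee_pos'],s['gripper_width'],s['force'],s['torque'])
grab('side','s9')
cv2.imwrite('pics/s9c.png',cv2.resize(cv2.imread('pics/s9.png')[120:330,180:370],None,fx=2.8,fy=2.8,interpolation=cv2.INTER_CUBIC))
E
```

```text
time_s: 10.15
ee_pos: [515.7, -263.5, 65.2]
ee_rot: [81.9, 90.0, 30.5]
force: [0.6, 0.4, -0.8]
gripper_width: 15.9
time_s: 10.57
ee_pos: [515.0, -263.4, 186.9]
ee_rot: [-143.1, 90.0, 165.6]
force: [-0.1, -0.2, -1.7]
gripper_width: 15.4
time_s: 10.73
ee_pos: [516.3, -264.1, 187.6]
ee_rot: [21.9, 89.7, -29.5]
force: [0.7, 0.5, -2.2]
gripper_width: 15.7
[ 516.30795416 -264.08544463  187.64096952] 15.73164319013246 [ 0.69211149  0.53945364 -2.16474447] [-0.05698845  0.03979632  0.00691032]
```

View pics/s9c.png

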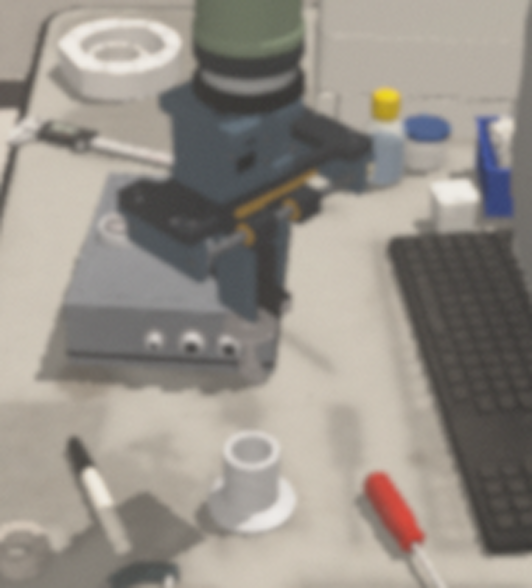

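The key is held square in the jaws and the stand is empty. I carry it over the stud, turning it to the slot's yaw.

```bash
python3 -m creep '[{"translation":[-1.2,3.7,0],"delta_rot":[0,0,0.09]},{"translation":[-1.2,3.7,0],"delta_rot":[0,0,0.09]},{"translation":[-1.2,3.7,0],"delta_rot":[0,0,0.09]},{"translation":[-1.2,3.7,0],"delta_rot":[0,0,0.09]},{"translation":[-1.2,3.7,0],"delta_rot":[0,0,0.09]}]'
python3 -m creep '[{"translation":[-1.2,3.7,0],"delta_rot":[0,0,0.09]},{"translation":[-1.2,3.7,0],"delta_rot":[0,0,0.09]},{"translation":[-1.1,3.5,0],"delta_rot":[0,0,0.08]},{"translation":[0,0,0],"delta_rot":[0,0,0]},{"translation":[0,0,0],"delta_rot":[0,0,0]}]'
python3 - <<'E'
from h import *
from scipy.spatial.transform import Rotation as Ro
s=readout.state(); print(s['ee_pos'],s['gripper_width'],s['force'],s['torque'],s['qpos'].round(1))
M=Ro.from_euler('xyz',s['ee_rot'],degrees=True).as_matrix(); print(M[:,0].round(3),np.degrees(np.arctan2(M[1,1],M[0,1])))
grab('side','s10'); grab('top','t10')
cv2.imwrite('pics/s10c.png',cv2.resize(cv2.imread('pics/s10.png')[100:250,150:330],None,fx=4,fy=4,interpolation=cv2.INTER_CUBIC))
d=np.load('pics/t10.npz'); P=pts('top',d['d'])
m=(P[...,2]>52)&(P[...,2]<68)&(abs(P[...,0]-515)<40)&(abs(P[...,1]+262)<40); q=P[m]; print('stand top',len(q),cv2.minEnclosingCircle(q[:,:2].astype(np.float32)))
d=np.load('pics/s10.npz'); P=pts('side',d['d'])
m=(P[...,2]>57)&(P[...,2]<66)&(abs(P[...,0]-515)<40)&(abs(P[...,1]+262)<40); q=P[m]; print('stand side',len(q),cv2.minEnclosingCircle(q[:,:2].astype(np.float32)))
E
```

```text
time_s: 11.2
ee_pos: [453.2, -76.9, 183.4]
ee_rot: [-167.8, 89.8, 166.8]
force: [0.4, 0.8, -1.0]
gripper_width: 15.7
time_s: 11.62
ee_pos: [418.9, 31.7, 184.0]
ee_rot: [-162.0, 89.8, -172.5]
force: [0.3, 0.4, -1.8]
gripper_width: 15.5
[418.88085947  31.71051699 184.03760287] 15.480123208970001 [ 0.29884221  0.40499265 -1.77287542] [-0.04223517  0.00176471  0.06857445] [  2.8   5.  109.3  -0.   65.8 -76.7]
[-0.003 -0.    -1.   ] 79.50813542199121
stand top 66 ((513.8801879882812, -260.90679931640625), 22.56873321533203)
stand side 132 ((515.0096435546875, -262.576904296875), 23.612924575805664)
```

View pics/s10c.png

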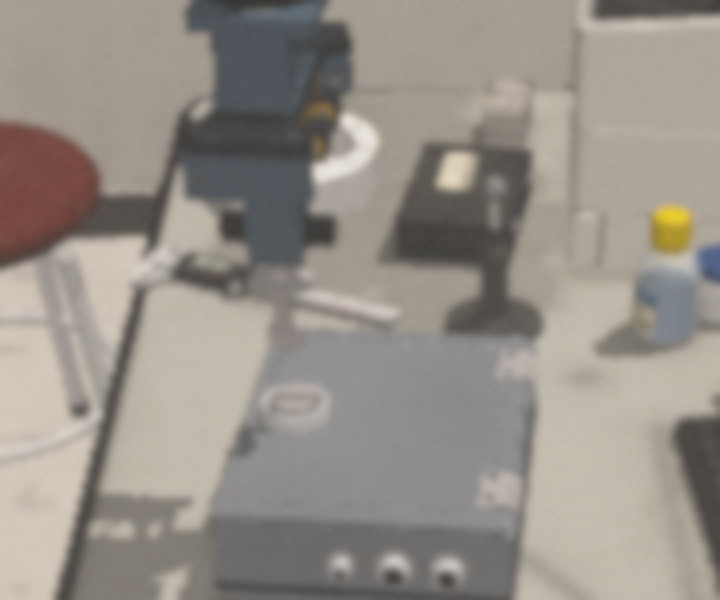

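Run:
```python
from h import *
# expected pixels of bar centre, flange centre, blade edge for key axis at ee xy, edge z=ee-54.7
x,y,z=418.9,31.7,184.0
for nm,dz in(('bar',89),('flange',51),('edge',0)): print(nm,((proj('side',(x,y,z-54.7+dz))-[150,100]+.5)*4-.5).round(1))
for a in(-37,37):
  th=np.radians(-10.5); print(((proj('side',(x+a*np.cos(th)-8*.18,y+a*np.sin(th)-8,z-54.7+89))-[150,100]+.5)*4-.5).round(1))
for q in ((420.5,36.7,90),(420.5,36.7,86)):print('stud',((proj('side',q)-[150,100]+.5)*4-.5).round(1))
cv2.imwrite('pics/s10d.png',cv2.resize(cv2.imread('pics/s10.png')[140:215,195:255],None,fx=10,fy=8,interpolation=cv2.INTER_CUBIC))
```

```text
bar [279.6 229.3]
flange [283.2 281.8]
edge [287.7 349.6]
[219.1 233. ]
[336.1 237.9]
stud [293.3 395.6]
stud [293.6 400.6]
```

View pics/s10d.png

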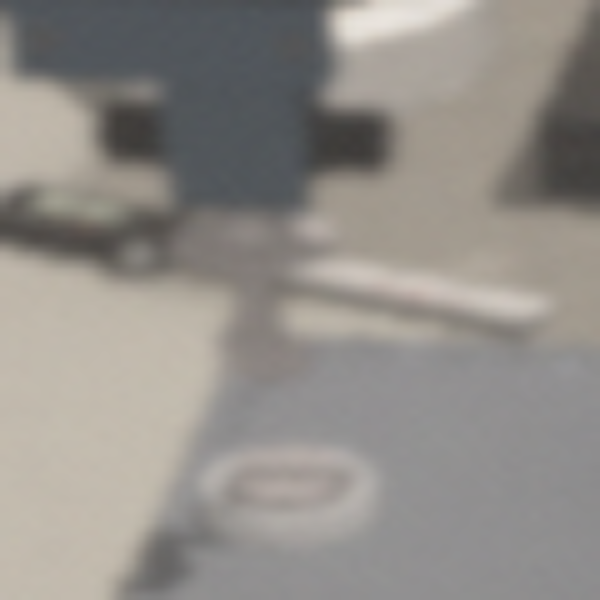

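The predicted key and stud pixels agree with the picture to about 1 mm. I shift the last few mm and go down.

```bash
python3 -m creep '[{"translation":[0.15,0.5,-1],"delta_rot":[0,0,0]},{"translation":[0,0,-1.5],"delta_rot":[0,0,0]},{"translation":[0,0,-1],"delta_rot":[0,0,0]},{"translation":[0,0,0],"delta_rot":[0,0,0]},{"translation":[0,0,0],"delta_rot":[0,0,0]}]'
cat > st.py <<'E'
from h import *
from scipy.spatial.transform import Rotation as Ro
s=readout.state(); M=Ro.from_euler('xyz',s['ee_rot'],degrees=True).as_matrix()
print(s['time_s'],s['ee_pos'].round(1),'edge',round(s['ee_pos'][2]-54.7,1),'F',s['force'].round(1),'T',s['torque'].round(3),'yaw',np.degrees(np.arctan2(M[1,1],M[0,1])).round(1),'tilt',M[:2,0].round(3),s['gripper_width'].round(1),'j6',s['qpos'][5].round(1), 'tau6',s['effort'][5].round(3))
E
python3 st.py
```

```text
time_s: 12.13
ee_pos: [422.0, 34.3, 149.7]
ee_rot: [-161.0, 89.9, -171.8]
force: [0.3, 0.2, -0.8]
gripper_width: 16.0Traceback (most recent call last):
  File "st.py", line 4, in <module>
    print(s['time_s'],s['ee_pos'].round(1),'edge',round(s['ee_pos'][2]-54.7,1),'F',s['force'].round(1),'T',s['torque'].round(3),'yaw',np.degrees(np.arctan2(M[1,1],M[0,1])).round(1),'tilt',M[:2,0].round(3),s['gripper_width'].round(1),'j6',s['qpos'][5].round(1), 'tau6',s['effort'][5].round(3))
                                                                                                                                                                                                             ^^^^^^^^^^^^^^^^^^^^^^^^
AttributeError: 'float' object has no attribute 'round'
```

```bash
sed -i "s/s\['gripper_width'\].round(1)/round(s['gripper_width'],1)/" st.py; python3 -m creep '[{"translation":[-0.1,0.2,-0.5],"delta_rot":[0,0,0]},{"translation":[0,0,0],"delta_rot":[0,0,0]},{"translation":[0,0,0],"delta_rot":[0,0,0]}]'; python3 st.py;python3 -m creep '[{"translation":[0,0,0],"delta_rot":[0,0,0]}]';python3 st.py
```

```text
time_s: 12.38
ee_pos: [421.2, 37.3, 145.4]
ee_rot: [26.8, 90.0, 16.1]
force: [0.3, -0.2, -1.8]
gripper_width: 15.4
12.3833 [421.2  37.3 145.4] edge 90.7 F [ 0.3 -0.2 -1.8] T [ 0.047 -0.022 -0.046] yaw 79.3 tilt [0. 0.] 15.4 j6 -75.8 tau6 0.005
time_s: 12.47
ee_pos: [421.3, 37.4, 145.6]
ee_rot: [17.5, 90.0, 6.8]
force: [-1.0, 0.3, -1.8]
gripper_width: 15.2
12.4667 [421.3  37.4 145.6] edge 90.9 F [-1.   0.3 -1.8] T [0.028 0.042 0.004] yaw 79.3 tilt [0.001 0.   ] 15.2 j6 -75.8 tau6 0.001
```

Position (421.3, 37.4) and yaw 79.3 are within the mouth's tolerance. I go down in small steps and watch the force.

```bash
python3 -m creep '[{"translation":[-0.05,-0.05,-0.3],"delta_rot":[0,0,0]},{"translation":[0,0,0],"delta_rot":[0,0,0]}]' - 60; python3 st.py;python3 -m creep '[{"translation":[0,0,-0.3],"delta_rot":[0,0,0]},{"translation":[0,0,0],"delta_rot":[0,0,0]}]';python3 st.py
python3 -m creep '[{"translation":[0,0,-0.2],"delta_rot":[0,0,0]},{"translation":[0,0,0],"delta_rot":[0,0,0]}]'|grep -v rot;python3 st.py
```

```text
time_s: 12.63
ee_pos: [420.3, 36.9, 142.1]
ee_rot: [-168.0, 90.0, -178.7]
force: [-0.5, -0.2, -1.1]
gripper_width: 15.5
12.6333 [420.3  36.9 142.1] edge 87.4 F [-0.5 -0.2 -1.1] T [-0.025 -0.002  0.002] yaw 79.3 tilt [-0. -0.] 15.5 j6 -75.8 tau6 -0.007
time_s: 12.8
ee_pos: [420.2, 37.0, 138.8]
ee_rot: [-171.3, 90.0, 178.0]
force: [-0.8, -0.4, -1.4]
gripper_width: 15.6
12.8 [420.2  37.  138.8] edge 84.1 F [-0.8 -0.4 -1.4] T [ 0.04  -0.034  0.064] yaw 79.3 tilt [-0.001  0.   ] 15.6 j6 -75.8 tau6 -0.0
time_s: 12.97
ee_pos: [420.3, 37.0, 136.9]
force: [0.2, 0.5, -1.3]
gripper_width: 15.3
12.9667 [420.3  37.  136.9] edge 82.2 F [ 0.2  0.5 -1.3] T [ 0.069  0.03  -0.016] yaw 79.3 tilt [-0.001  0.   ] 15.3 j6 -75.8 tau6 -0.0
```

The edge is at z≈82 with no contact force, so the blade is 8 mm into the slot. Now I press.

```bash
for i in 1; do python3 -m creep '[{"translation":[0,0,-0.2],"delta_rot":[0,0,0]},{"translation":[0,0,0],"delta_rot":[0,0,0]}]'|grep -v rot;python3 st.py; done
python3 -m creep '[{"translation":[0,0,-0.3],"delta_rot":[0,0,0]},{"translation":[0,0,0],"delta_rot":[0,0,0]}]'|grep -v rot;python3 st.py
python3 -m creep '[{"translation":[0,0,-0.2],"delta_rot":[0,0,0]},{"translation":[0,0,0],"delta_rot":[0,0,0]}]'|grep -v rot;python3 st.py
```

```text
time_s: 13.13
ee_pos: [420.7, 37.0, 135.5]
force: [-1.6, 0.1, 3.6]
gripper_width: 15.9
13.1333 [420.7  37.  135.5] edge 80.8 F [-1.6  0.1  3.6] T [0.053 0.292 0.006] yaw 79.3 tilt [0. 0.] 15.9 j6 -75.8 tau6 0.0
time_s: 13.3
ee_pos: [420.7, 37.0, 132.7]
force: [-1.9, -0.1, 6.4]
gripper_width: 15.9
13.3 [420.7  37.  132.7] edge 78.0 F [-1.9 -0.1  6.4] T [ 0.031  0.456 -0.033] yaw 79.3 tilt [0.001 0.   ] 15.9 j6 -75.8 tau6 0.0
time_s: 13.47
ee_pos: [420.7, 37.0, 130.9]
force: [-2.0, -0.1, 7.7]
gripper_width: 15.7
13.4667 [420.7  37.  130.9] edge 76.2 F [-2.  -0.1  7.7] T [0.068 0.485 0.049] yaw 79.3 tilt [0.001 0.   ] 15.7 j6 -75.8 tau6 0.0
```

```bash
python3 -m creep '[{"translation":[0,0,-0.25],"delta_rot":[0,0,0]},{"translation":[0,0,0],"delta_rot":[0,0,0]}]'|grep -v rot;python3 st.py;python3 -m creep '[{"translation":[0,0,0],"delta_rot":[0,0,0]}]'|grep -v rot;python3 st.py
```

```text
time_s: 13.63
ee_pos: [420.8, 37.0, 129.0]
force: [-2.8, 0.4, 9.8]
gripper_width: 15.8
13.6333 [420.8  37.  129. ] edge 74.3 F [-2.8  0.4  9.8] T [-0.004  0.645  0.006] yaw 79.3 tilt [0.001 0.   ] 15.8 j6 -75.8 tau6 -0.0
time_s: 13.72
ee_pos: [420.8, 37.0, 129.0]
force: [-3.1, 0.1, 9.6]
gripper_width: 15.5
13.7167 [420.8  37.  129. ] edge 74.3 F [-3.1  0.1  9.6] T [-0.038  0.78   0.019] yaw 79.3 tilt [0.001 0.   ] 15.5 j6 -75.8 tau6 -0.0
```

Pressed about 8 mm. I start the clockwise turn; the first 0.8 rad is well short of any stop.

```bash
python3 -m creep '[{"translation":[0,0,0],"delta_rot":[0,0,-0.08]},{"translation":[0,0,0],"delta_rot":[0,0,-0.08]},{"translation":[0,0,0],"delta_rot":[0,0,-0.08]},{"translation":[0,0,0],"delta_rot":[0,0,-0.08]}]'|grep -v rot;python3 st.py
python3 -m creep '[{"translation":[0,0,0],"delta_rot":[0,0,-0.08]},{"translation":[0,0,0],"delta_rot":[0,0,-0.08]},{"translation":[0,0,0],"delta_rot":[0,0,-0.08]},{"translation":[0,0,0],"delta_rot":[0,0,0]}]'|grep -v rot;python3 st.py;python3 -m creep '[{"translation":[0,0,0],"delta_rot":[0,0,-0.08]},{"translation":[0,0,0],"delta_rot":[0,0,-0.08]},{"translation":[0,0,0],"delta_rot":[0,0,-0.08]},{"translation":[0,0,0],"delta_rot":[0,0,0]}]'|grep -v rot;python3 st.py
```

```text
time_s: 14.05
ee_pos: [421.2, 37.0, 129.0]
force: [-1.6, 0.8, 9.2]
gripper_width: 15.7
14.05 [421.2  37.  129. ] edge 74.3 F [-1.6  0.8  9.2] T [0.053 0.534 0.074] yaw 60.7 tilt [0.002 0.   ] 15.7 j6 -57.3 tau6 -0.73
time_s: 14.38
ee_pos: [421.3, 37.1, 129.0]
force: [-1.6, 0.0, 8.5]
gripper_width: 15.8
14.3833 [421.3  37.1 129. ] edge 74.3 F [-1.6  0.   8.5] T [-0.017  0.468  0.058] yaw 47.1 tilt [0.002 0.   ] 15.8 j6 -43.6 tau6 0.51
time_s: 14.72
ee_pos: [421.5, 37.2, 129.1]
force: [-2.6, 0.5, 8.8]
gripper_width: 15.8
14.7167 [421.5  37.2 129.1] edge 74.4 F [-2.6  0.5  8.8] T [0.087 0.348 0.053] yaw 33.3 tilt [0.003 0.001] 15.8 j6 -29.9 tau6 0.511
```

```bash
S='import sys'
python3 -m creep '[{"translation":[0,0,-0.05],"delta_rot":[0,0,-0.06]},{"translation":[0,0,0],"delta_rot":[0,0,-0.06]},{"translation":[0,0,0],"delta_rot":[0,0,-0.06]},{"translation":[0,0,0],"delta_rot":[0,0,0]}]'|grep zz;python3 st.py
python3 -m creep '[{"translation":[0,0,0],"delta_rot":[0,0,-0.05]},{"translation":[0,0,0],"delta_rot":[0,0,0]}]'|grep zz;python3 st.py
python3 -m creep '[{"translation":[0,0,0],"delta_rot":[0,0,-0.05]},{"translation":[0,0,0],"delta_rot":[0,0,0]}]'|grep zz;python3 st.py
```

```text
15.05 [421.8  37.3 129. ] edge 74.3 F [-2.2 -0.3 11.7] T [0.097 0.433 0.012] yaw 23.0 tilt [0.003 0.001] 15.7 j6 -19.6 tau6 0.386
15.2167 [421.9  37.3 129. ] edge 74.3 F [-2.4 -0.  11.1] T [ 0.116  0.459 -0.019] yaw 20.2 tilt [0.004 0.001] 15.3 j6 -16.7 tau6 0.31
15.3833 [421.9  37.3 129. ] edge 74.3 F [-1.9  0.8 11.2] T [0.154 0.436 0.025] yaw 17.3 tilt [0.004 0.001] 16.1 j6 -13.9 tau6 0.309
```

```bash
python3 -m creep '[{"translation":[0,0,0],"delta_rot":[0,0,-0.05]},{"translation":[0,0,0],"delta_rot":[0,0,0]}]'|grep zz;python3 st.py;python3 -m creep '[{"translation":[0,0,0],"delta_rot":[0,0,0]}]'|grep zz;python3 st.py
python3 -m creep '[{"translation":[0,0,0],"delta_rot":[0,0,-0.05]},{"translation":[0,0,0],"delta_rot":[0,0,0]}]'|grep zz;python3 st.py;python3 -m creep '[{"translation":[0,0,0],"delta_rot":[0,0,0]}]'|grep zz;python3 st.py
```

```text
15.55 [422.   37.3 129. ] edge 74.3 F [-1.6  1.1 11.5] T [ 0.124  0.344 -0.015] yaw 14.5 tilt [0.004 0.001] 15.7 j6 -11.0 tau6 0.31
15.6333 [422.   37.3 129. ] edge 74.3 F [-1.8  0.5 10.8] T [0.149 0.407 0.011] yaw 14.5 tilt [0.004 0.001] 15.6 j6 -11.1 tau6 0.032
15.8 [422.1  37.3 129. ] edge 74.3 F [-1.1  1.2 11.4] T [0.137 0.407 0.087] yaw 11.6 tilt [0.004 0.001] 15.7 j6 -8.1 tau6 0.31
15.8833 [422.1  37.3 129. ] edge 74.3 F [-0.6  1.2 10.6] T [ 0.137  0.369 -0.051] yaw 11.7 tilt [0.004 0.001] 15.6 j6 -8.2 tau6 0.033
```

Run:
```python
from h import *
grab('side','s11')
cv2.imwrite('pics/s11c.png',cv2.resize(cv2.imread('pics/s11.png')[130:230,170:290],None,fx=6,fy=6,interpolation=cv2.INTER_CUBIC))
```

```text
(no output)
```

View pics/s11c.png

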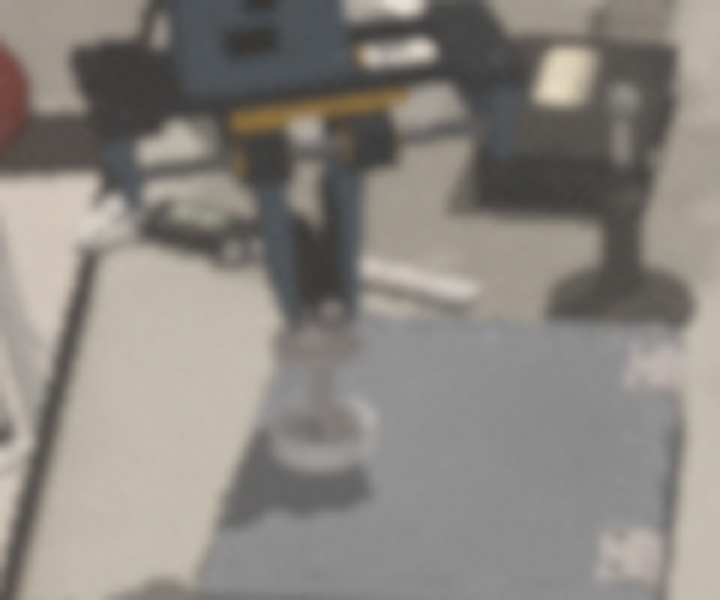

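```bash
python3 -m creep '[{"translation":[0,0,0],"delta_rot":[0,0,-0.05]},{"translation":[0,0,0],"delta_rot":[0,0,0]},{"translation":[0,0,0],"delta_rot":[0,0,0]}]'|grep zz;python3 st.py
python3 -m creep '[{"translation":[0,0,0],"delta_rot":[0,0,-0.05]},{"translation":[0,0,0],"delta_rot":[0,0,0]},{"translation":[0,0,0],"delta_rot":[0,0,0]}]'|grep zz;python3 st.py
```

```text
16.1833 [422.1  37.3 129. ] edge 74.3 F [-1.7  1.2 10.2] T [0.135 0.394 0.028] yaw 8.8 tilt [0.004 0.001] 15.5 j6 -5.4 tau6 0.034
16.4333 [422.2  37.4 129. ] edge 74.3 F [-0.3  1.8 10.1] T [ 0.169  0.345 -0.007] yaw 5.9 tilt [0.004 0.001] 15.8 j6 -2.5 tau6 0.035
```

```bash
python3 -m creep '[{"translation":[0,0,0],"delta_rot":[0,0,-0.05]},{"translation":[0,0,0],"delta_rot":[0,0,0]},{"translation":[0,0,0],"delta_rot":[0,0,0]}]'|grep zz;python3 st.py
```

```text
16.6833 [422.3  37.4 129. ] edge 74.3 F [-0.3  1.2 10.7] T [ 0.119  0.343 -0.039] yaw 3.1 tilt [0.004 0.001] 15.6 j6 0.4 tau6 0.035
```

```bash
python3 -m creep '[{"translation":[0,0,0],"delta_rot":[0,0,-0.05]},{"translation":[0,0,0],"delta_rot":[0,0,0]},{"translation":[0,0,0],"delta_rot":[0,0,0]}]'|grep zz;python3 st.py
```

```text
16.9333 [422.3  37.3 129. ] edge 74.3 F [-0.8  0.8 10.4] T [ 0.12   0.329 -0.034] yaw 0.2 tilt [0.005 0.001] 15.5 j6 3.2 tau6 0.036
```

```bash
python3 -m creep '[{"translation":[0,0,0],"delta_rot":[0,0,-0.05]},{"translation":[0,0,0],"delta_rot":[0,0,0]},{"translation":[0,0,0],"delta_rot":[0,0,0]}]'|grep zz;python3 st.py
```

```text
17.1833 [422.4  37.4 129. ] edge 74.3 F [-1.2  1.5  9.9] T [0.154 0.228 0.008] yaw -2.7 tilt [0.005 0.001] 15.8 j6 6.1 tau6 0.036
```

```bash
python3 -m creep '[{"translation":[0,0,0],"delta_rot":[0,0,-0.05]},{"translation":[0,0,0],"delta_rot":[0,0,0]},{"translation":[0,0,0],"delta_rot":[0,0,0]}]'|grep zz;python3 st.py
```

```text
17.4333 [422.5  37.3 129.1] edge 74.4 F [0.4 0.8 9.6] T [ 0.066  0.246 -0.01 ] yaw -5.5 tilt [0.005 0.001] 16.0 j6 9.0 tau6 0.036
```

```bash
python3 -m creep '[{"translation":[0,0,0],"delta_rot":[0,0,-0.05]}]'|grep zz;python3 st.py; python3 -m creep '[{"translation":[0,0,0],"delta_rot":[0,0,0]},{"translation":[0,0,0],"delta_rot":[0,0,0]}]'|grep zz;python3 st.py
```

```text
17.5167 [422.5  37.3 129. ] edge 74.3 F [-0.8  0.6 10.3] T [0.088 0.202 0.053] yaw -8.4 tilt [0.005 0.001] 16.0 j6 11.9 tau6 -0.746
17.6833 [422.6  37.3 129. ] edge 74.3 F [0.7 0.5 9.9] T [0.075 0.142 0.011] yaw -8.4 tilt [0.005 0.001] 15.5 j6 11.8 tau6 0.036
```

```bash
python3 -m creep '[{"translation":[0,0,0],"delta_rot":[0,0,-0.05]}]'|grep zz;python3 st.py; python3 -m creep '[{"translation":[0,0,0],"delta_rot":[0,0,0]},{"translation":[0,0,0],"delta_rot":[0,0,0]}]'|grep zz;python3 st.py
```

```text
17.7667 [422.6  37.3 129.1] edge 74.4 F [0.1 0.6 8.5] T [0.079 0.096 0.066] yaw -11.3 tilt [0.005 0.001] 15.4 j6 14.7 tau6 -0.746
17.9333 [422.6  37.3 129.1] edge 74.4 F [-0.   0.5  9.7] T [0.102 0.153 0.039] yaw -11.2 tilt [0.005 0.001] 15.8 j6 14.7 tau6 0.036
```

```bash
python3 -m creep '[{"translation":[0,0,0],"delta_rot":[0,0,-0.05]}]'|grep zz;python3 st.py; python3 -m creep '[{"translation":[0,0,0],"delta_rot":[0,0,0]},{"translation":[0,0,0],"delta_rot":[0,0,0]}]'|grep zz;python3 st.py
```

```text
18.0167 [422.6  37.3 129. ] edge 74.3 F [1.1 1.3 9.7] T [0.121 0.103 0.021] yaw -14.1 tilt [0.005 0.001] 15.6 j6 17.6 tau6 -0.746
18.1833 [422.7  37.3 129.1] edge 74.4 F [-0.5  0.9  9.1] T [0.064 0.164 0.012] yaw -14.1 tilt [0.005 0.001] 15.8 j6 17.6 tau6 0.038
```

Run:
```python
from h import *
p,d=grab('side','s12')
cv2.imwrite('pics/s12c.png',cv2.resize(cv2.imread('pics/s12.png')[140:220,185:265],None,fx=7.4,fy=7.4,interpolation=cv2.INTER_CUBIC))
```

```text
(no output)
```

View pics/s12c.png

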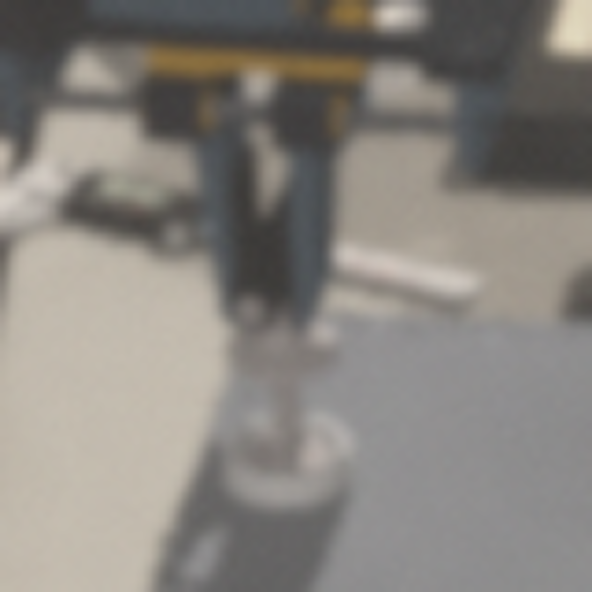

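The key turns with the gripper and the stud's slot follows. No stop yet at about 1.63 rad, so I go on in smaller steps.

```bash
python3 -m creep '[{"translation":[0,0,0],"delta_rot":[0,0,-0.03]}]'|grep zz;python3 st.py; python3 -m creep '[{"translation":[0,0,0],"delta_rot":[0,0,0]},{"translation":[0,0,0],"delta_rot":[0,0,0]}]'|grep zz;python3 st.py
```

```text
18.3167 [422.7  37.3 129.1] edge 74.4 F [-0.5  0.4  9.2] T [0.09  0.123 0.024] yaw -15.8 tilt [0.005 0.001] 15.6 j6 19.3 tau6 -0.422
18.4833 [422.7  37.3 129. ] edge 74.3 F [-0.4  0.5  9.3] T [0.041 0.131 0.114] yaw -15.8 tilt [0.005 0.001] 15.6 j6 19.3 tau6 0.045
```

```bash
python3 -m creep '[{"translation":[0,0,0],"delta_rot":[0,0,-0.03]}]'|grep zz;python3 st.py; python3 -m creep '[{"translation":[0,0,0],"delta_rot":[0,0,0]},{"translation":[0,0,0],"delta_rot":[0,0,0]}]'|grep zz;python3 st.py
```

```text
18.5667 [422.7  37.3 129.1] edge 74.4 F [-0.8  0.6  9.1] T [0.104 0.136 0.056] yaw -17.6 tilt [0.005 0.001] 15.7 j6 21.0 tau6 -0.423
18.7333 [422.7  37.3 129. ] edge 74.3 F [-0.4  0.7  8.8] T [0.048 0.101 0.027] yaw -17.5 tilt [0.005 0.001] 15.7 j6 21.0 tau6 0.046
```

```bash
python3 -m creep '[{"translation":[0,0,0],"delta_rot":[0,0,-0.03]}]'|grep zz;python3 st.py; python3 -m creep '[{"translation":[0,0,0],"delta_rot":[0,0,0]},{"translation":[0,0,0],"delta_rot":[0,0,0]}]'|grep zz;python3 st.py
```

```text
18.8167 [422.8  37.3 129.1] edge 74.4 F [-0.2  0.5  9.4] T [0.055 0.047 0.07 ] yaw -19.3 tilt [0.006 0.001] 15.2 j6 22.7 tau6 -0.424
18.9833 [422.8  37.3 129.1] edge 74.4 F [ 0.2  0.2 10. ] T [0.037 0.052 0.02 ] yaw -19.3 tilt [0.006 0.001] 15.6 j6 22.7 tau6 0.047
```

```bash
python3 -m creep '[{"translation":[0,0,0],"delta_rot":[0,0,-0.03]}]'|grep zz;python3 st.py; python3 -m creep '[{"translation":[0,0,0],"delta_rot":[0,0,0]},{"translation":[0,0,0],"delta_rot":[0,0,0]}]'|grep zz;python3 st.py
```

```text
19.0667 [422.8  37.3 129.1] edge 74.4 F [-0.4  0.7  8.4] T [0.065 0.2   0.101] yaw -21.0 tilt [0.006 0.001] 15.8 j6 24.5 tau6 -0.418
19.2333 [422.8  37.2 129.1] edge 74.4 F [0.9 0.9 9.9] T [0.031 0.082 0.038] yaw -21.0 tilt [0.005 0.001] 15.5 j6 24.4 tau6 0.055
```

```bash
python3 -m creep '[{"translation":[0,0,0],"delta_rot":[0,0,-0.03]}]'|grep zz;python3 st.py; python3 -m creep '[{"translation":[0,0,0],"delta_rot":[0,0,0]},{"translation":[0,0,0],"delta_rot":[0,0,0]}]'|grep zz;python3 st.py
```

```text
19.3167 [422.7  37.3 129. ] edge 74.3 F [-1.1 -0.2 10.4] T [0.075 0.182 0.079] yaw -22.7 tilt [0.005 0.001] 16.0 j6 26.2 tau6 -0.395
19.4833 [422.6  37.4 129.1] edge 74.4 F [-0.6  0.4  9.1] T [0.095 0.175 0.074] yaw -22.7 tilt [0.005 0.001] 15.6 j6 26.1 tau6 0.072
```

```bash
python3 -m creep '[{"translation":[0,0,0],"delta_rot":[0,0,-0.03]}]'|grep zz;python3 st.py; python3 -m creep '[{"translation":[0,0,0],"delta_rot":[0,0,0]},{"translation":[0,0,0],"delta_rot":[0,0,0]}]'|grep zz;python3 st.py
```

```text
19.5667 [422.5  37.4 129. ] edge 74.3 F [-0.5 -0.1 10.8] T [0.183 0.246 0.186] yaw -24.4 tilt [0.005 0.001] 15.7 j6 27.9 tau6 -0.371
19.7333 [422.5  37.4 129. ] edge 74.3 F [0.  2.2 9.7] T [0.134 0.184 0.07 ] yaw -24.4 tilt [0.005 0.001] 15.6 j6 27.9 tau6 0.099
```

```bash
python3 -m creep '[{"translation":[0,0,0],"delta_rot":[0,0,-0.02]},{"translation":[0,0,0],"delta_rot":[0,0,0]},{"translation":[0,0,0],"delta_rot":[0,0,0]}]'|grep zz;python3 st.py
```

```text
19.9833 [422.5  37.5 129. ] edge 74.3 F [-1.   0.9 10.5] T [0.19  0.298 0.212] yaw -25.5 tilt [0.005 0.001] 15.5 j6 29.0 tau6 0.165
```

```bash
python3 -m creep '[{"translation":[0,0,0],"delta_rot":[0,0,-0.015]},{"translation":[0,0,0],"delta_rot":[0,0,0]},{"translation":[0,0,0],"delta_rot":[0,0,0]}]'|grep zz;python3 st.py
```

```text
20.2333 [422.5  37.4 129.1] edge 74.4 F [-0.7  0.3  9.8] T [0.221 0.291 0.185] yaw -26.4 tilt [0.005 0.001] 15.7 j6 29.8 tau6 0.224
```

Torque is 0.22 N m and rises linearly, above the 0.15 N m of normal turning, so this is the stop. I ease up with the key held at the stop, then relax the twist and withdraw.

```bash
python3 -m creep '[{"translation":[0,0,0.2],"delta_rot":[0,0,0.015]},{"translation":[0,0,0.2],"delta_rot":[0,0,0]},{"translation":[0,0,0],"delta_rot":[0,0,0]}]'|grep zz;python3 st.py
python3 -m creep '[{"translation":[0,0,0.2],"delta_rot":[0,0,0]},{"translation":[0,0,0],"delta_rot":[0,0,0]}]'|grep zz;python3 st.py
python3 -m creep '[{"translation":[0,0,0.1],"delta_rot":[0,0,0.02]},{"translation":[0,0,0],"delta_rot":[0,0,0]}]'|grep zz;python3 st.py
```

```text
20.4833 [422.3  37.3 132.5] edge 77.8 F [1.8 2.2 7.4] T [ 0.401 -0.173  0.153] yaw -25.6 tilt [0.004 0.001] 15.6 j6 29.0 tau6 0.095
20.65 [421.8  37.1 133.5] edge 78.8 F [3.5 0.5 1. ] T [ 0.301 -0.835  0.075] yaw -25.6 tilt [0.003 0.   ] 15.7 j6 29.0 tau6 0.093
20.8167 [421.4  36.7 134.3] edge 79.6 F [ 4.4  0.3 -2. ] T [ 0.018 -1.122  0.05 ] yaw -24.3 tilt [ 0.002 -0.001] 15.4 j6 27.8 tau6 -0.081
```

```bash
python3 -m creep '[{"translation":[0,0,0.1],"delta_rot":[0,0,-0.01]},{"translation":[0,0,0.2],"delta_rot":[0,0,0]},{"translation":[0,0,0],"delta_rot":[0,0,0]}]'|grep zz;python3 st.py
python3 -m creep '[{"translation":[0,0,0.3],"delta_rot":[0,0,0]},{"translation":[0,0,0.3],"delta_rot":[0,0,0]},{"translation":[0,0,0],"delta_rot":[0,0,0]}]'|grep zz;python3 st.py
python3 -m creep '[{"translation":[0,0,0.5],"delta_rot":[0,0,0]},{"translation":[0,0,1],"delta_rot":[0,0,0]},{"translation":[0,0,1.5],"delta_rot":[0,0,0]},{"translation":[0,0,2],"delta_rot":[0,0,0]},{"translation":[0,0,0],"delta_rot":[0,0,0]}]'|grep zz;python3 st.py
```

```text
21.0667 [421.1  36.4 137.4] edge 82.7 F [ 3.7 -0.9 -0.6] T [-0.425 -0.964  0.006] yaw -25.0 tilt [ 0.001 -0.001] 15.5 j6 28.5 tau6 0.047
21.3167 [418.8  36.9 143.2] edge 88.5 F [-0.4 -0.  -1.7] T [-0.118  0.045  0.02 ] yaw -25.0 tilt [-0.004  0.   ] 15.7 j6 28.5 tau6 0.0
21.7333 [422.   37.1 196.3] edge 141.6 F [ 0.9  0.7 -0.8] T [-0.082  0.034 -0.017] yaw -25.0 tilt [0.005 0.   ] 16.0 j6 28.4 tau6 -0.008
```

The stud let go at the depth where the catch should hold it. I carry the key back to above the stand and look at the stud.

```bash
python3 -m creep '[{"translation":[1,-3.3,0],"delta_rot":[0,0,0.11]},{"translation":[1,-3.3,0],"delta_rot":[0,0,0.11]},{"translation":[1,-3.3,0],"delta_rot":[0,0,0.11]},{"translation":[1,-3.3,0],"delta_rot":[0,0,0.11]},{"translation":[1,-3.3,0],"delta_rot":[0,0,0.11]}]' |grep zz
python3 -m creep '[{"translation":[1,-3.3,0],"delta_rot":[0,0,0.11]},{"translation":[1,-3.3,0],"delta_rot":[0,0,0.11]},{"translation":[1.1,-3.3,0],"delta_rot":[0,0,0.11]},{"translation":[1.2,-3.5,0],"delta_rot":[0,0,0.11]},{"translation":[0,0,0],"delta_rot":[0,0,0.11]}]'|grep zz
python3 -m creep '[{"translation":[0,0,0],"delta_rot":[0,0,0]},{"translation":[0,0,0],"delta_rot":[0,0,0]}]'|grep zz
python3 st.py
python3 - <<'E'
from h import *
p,d=grab('side','s13'); grab('top','t13')
cv2.imwrite('pics/s13c.png',cv2.resize(cv2.imread('pics/s13.png')[140:320,185:345],None,fx=3.3,fy=3.3,interpolation=cv2.INTER_CUBIC))
a=cv2.resize(cv2.imread('pics/t13.png')[230:266,228:264],None,fx=10,fy=10,interpolation=cv2.INTER_CUBIC)
b=cv2.resize(cv2.imread('pics/s13.png')[182:212,205:241],None,fx=10,fy=10,interpolation=cv2.INTER_CUBIC)
cv2.imwrite('pics/stud2.png',np.hstack([a,cv2.resize(b,(360,360))]))
P=pts('side',d)
k=(np.hypot(P[...,0]-420.5,P[...,1]-36.7)<15)&(P[...,2]>70); print('face side',k.sum(),np.percentile(P[k][:,2],[10,50,90]).round(1))
k=(np.hypot(P[...,0]-420.5,P[...,1]-36.7)>19)&(np.hypot(P[...,0]-420.5,P[...,1]-36.7)<24)&(P[...,2]>70); print('collar',k.sum(),np.percentile(P[k][:,2],[10,50,90]).round(1))
E
```

```text
22.7333 [ 512.3 -260.4  192. ] edge 137.3 F [-0.7  0.5 -1.6] T [-0.048  0.047 -0.046] yaw 37.7 tilt [-0.003  0.002] 15.5 j6 -65.8 tau6 -0.108
face side 28 [80.8 87.  88.7]
collar 56 [76.7 83.5 87.2]
```

View pics/s13c.png

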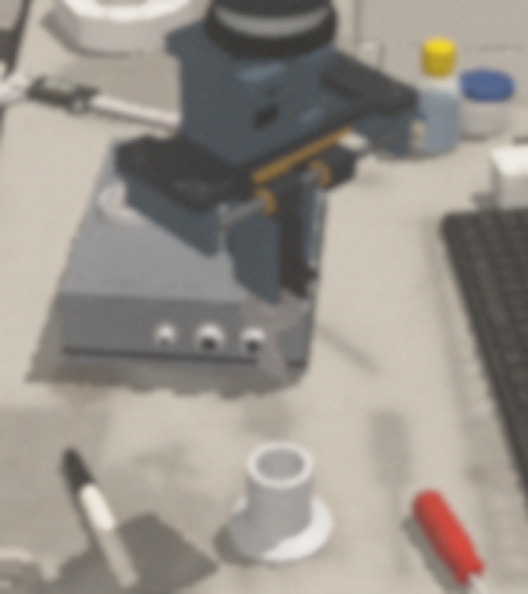

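View pics/stud2.png

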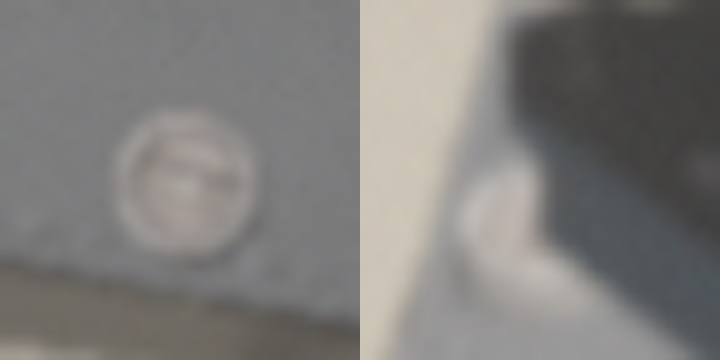

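```bash
python3 -m creep '[{"translation":[0,0,-2],"delta_rot":[0,0,0]},{"translation":[0,0,0],"delta_rot":[0,0,0]},{"translation":[0,0,0],"delta_rot":[0,0,0]}]'|grep zz
python3 st.py
python3 - <<'E'
from h import *
s=readout.state(); x,y,z=s['ee_pos']
grab('side','s14'); im=cv2.resize(cv2.imread('pics/s14.png')[190:310,220:300],None,fx=6,fy=6,interpolation=cv2.INTER_CUBIC)
for dz in(0,16,51,89): 
  q=(proj('side',(x,y,z-54.7+dz))-[220,190]+.5)*6; print(dz,q.round()); cv2.circle(im,tuple(int(v) for v in q),3,(0,0,255),-1)
q=(proj('side',(514.5,-261.8,60))-[220,190]+.5)*6; cv2.circle(im,tuple(int(v) for v in q),3,(255,0,0),-1)
cv2.imwrite('pics/s14c.png',im[:600])
E
```

```text
23.0833 [ 512.4 -259.6  172.7] edge 118.0 F [ 0.5 -0.3 -1.2] T [-0.037  0.045 -0.048] yaw 37.9 tilt [-0.002  0.001] 15.7 j6 -65.9 tau6 0.008
0 [288. 420.]
16 [287. 386.]
51 [287. 309.]
89 [287. 221.]
```

View pics/s14c.png

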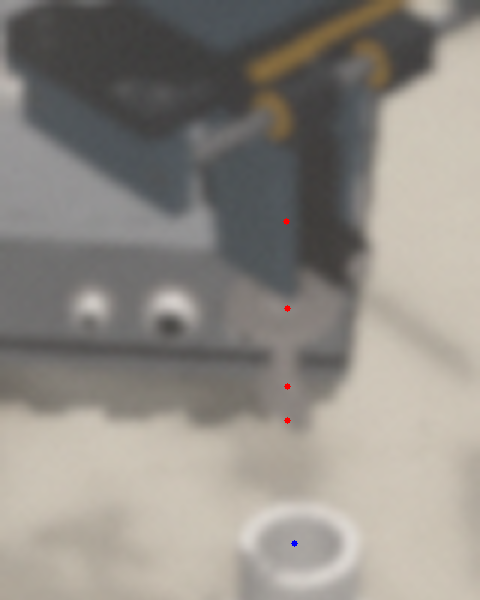

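```bash
python3 -m creep '[{"translation":[0.3,-0.3,-1],"delta_rot":[0,0,0]},{"translation":[0,0,-1.5],"delta_rot":[0,0,0]},{"translation":[0,0,-1.5],"delta_rot":[0,0,0]},{"translation":[0,0,0],"delta_rot":[0,0,0]},{"translation":[0,0,0],"delta_rot":[0,0,0]}]'|grep zz
python3 st.py
python3 - <<'E'
from h import *
grab('side','s15'); cv2.imwrite('pics/s15c.png',cv2.resize(cv2.imread('pics/s15.png')[215:325,220:310],None,fx=5,fy=5,interpolation=cv2.INTER_CUBIC))
E
```

```text
23.55 [ 516.1 -263.9  132.9] edge 78.2 F [ 0.8  0.8 -1.5] T [-0.05  -0.01  -0.024] yaw 37.8 tilt [-0.001  0.001] 15.8 j6 -66.1 tau6 0.001
```

View pics/s15c.png

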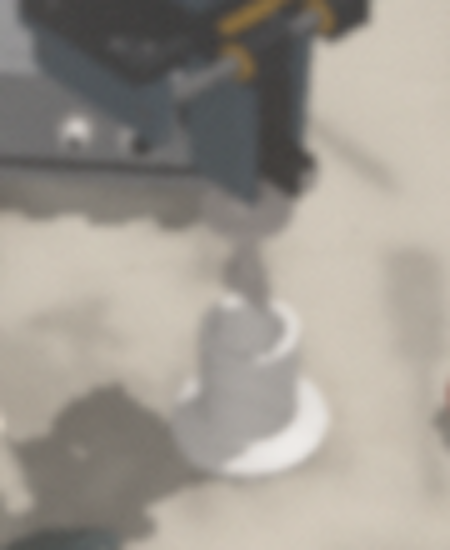

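```bash
python3 -m creep '[{"translation":[0,0.1,-1],"delta_rot":[0,0,0]},{"translation":[0,0,-1],"delta_rot":[0,0,0]},{"translation":[0,0,-1],"delta_rot":[0,0,0]},{"translation":[0,0,0],"delta_rot":[0,0,0]}]'|grep zz
python3 st.py
python3 -m creep '[{"translation":[0,0,-1.5],"delta_rot":[0,0,0]},{"translation":[0,0,-1.2],"delta_rot":[0,0,0]},{"translation":[0,0,-0.7],"delta_rot":[0,0,0]},{"translation":[0,0,0],"delta_rot":[0,0,0]}]'|grep zz
python3 st.py
```

```text
23.9333 [ 514.7 -262.1  100.7] edge 46.0 F [ 0.1 -0.7 -1.4] T [-0.037  0.042  0.006] yaw 37.8 tilt [-0.004  0.002] 15.6 j6 -66.0 tau6 0.001
24.2667 [ 515.2 -262.4   67.6] edge 12.9 F [ 0.2 -0.2 -1.8] T [ 0.019 -0.01  -0.016] yaw 37.8 tilt [-0.003  0.002] 15.4 j6 -66.0 tau6 0.0
```

```bash
python3 -m creep '[{"translation":[0,0,-0.15],"delta_rot":[0,0,0]},{"translation":[0,0,0],"delta_rot":[0,0,0]}]'|grep zz
python3 st.py
python3 -m creep '[{"translation":[0,0,-0.1],"delta_rot":[0,0,0]},{"translation":[0,0,0],"delta_rot":[0,0,0]}]'|grep zz
python3 st.py
```

```text
24.4333 [ 516.7 -263.2   68.2] edge 13.5 F [ 0.7 -0.3 -1.6] T [-0.051  0.067  0.06 ] yaw 37.8 tilt [ 0.001 -0.   ] 15.9 j6 -66.0 tau6 0.0
24.6 [ 516.6 -263.1   67.3] edge 12.6 F [-0.1 -0.8 -1.5] T [-0.005 -0.016  0.004] yaw 37.8 tilt [ 0.001 -0.   ] 15.4 j6 -66.0 tau6 0.0
```

```bash
python3 -m creep '[{"translation":[0,0,-0.1],"delta_rot":[0,0,0]},{"translation":[0,0,0],"delta_rot":[0,0,0]}]'|grep zz
python3 st.py
python3 -m creep '[{"translation":[0,0,-0.1],"delta_rot":[0,0,0]},{"translation":[0,0,0],"delta_rot":[0,0,0]}]'|grep zz
python3 st.py
```

```text
24.7667 [ 516.4 -263.    66. ] edge 11.3 F [-0.4  0.5 -1.8] T [-0.038  0.009 -0.026] yaw 37.8 tilt [ 0. -0.] 15.6 j6 -66.0 tau6 0.0
24.9333 [ 516.5 -263.1   65.2] edge 10.5 F [-0.2  0.7  2.1] T [-0.034  0.13   0.001] yaw 37.8 tilt [ 0.001 -0.   ] 15.5 j6 -66.0 tau6 -0.007
```

The flange touches the rim at exactly the expected height. I open the jaws and back straight up.

```bash
python3 -m creep '[{"translation":[0,0,0],"delta_rot":[0,0,0]},{"translation":[0,0,0],"delta_rot":[0,0,0]},{"translation":[0,0,0],"delta_rot":[0,0,0]},{"translation":[0,0,0],"delta_rot":[0,0,0]},{"translation":[0,0,0],"delta_rot":[0,0,0]}]' 1 |grep zz
python3 -m creep '[{"translation":[0,0,0],"delta_rot":[0,0,0]},{"translation":[0,0,0],"delta_rot":[0,0,0]},{"translation":[0,0,0],"delta_rot":[0,0,0]},{"translation":[0,0,0],"delta_rot":[0,0,0]},{"translation":[0,0,0],"delta_rot":[0,0,0]}]' 1 |grep zz; python3 st.py
python3 -m creep '[{"translation":[0,0,1.5],"delta_rot":[0,0,0]},{"translation":[0,0,3],"delta_rot":[0,0,0]},{"translation":[0,0,4],"delta_rot":[0,0,0]},{"translation":[0,0,4],"delta_rot":[0,0,0]},{"translation":[0,0,4],"delta_rot":[0,0,0]}]' |grep zz
python3 -m creep '[{"translation":[-1.5,-3.5,1],"delta_rot":[0,0,0]},{"translation":[-1.5,-3.5,1],"delta_rot":[0,0,0]},{"translation":[-1.5,-3.5,1],"delta_rot":[0,0,0]},{"translation":[-1.5,-3.5,0],"delta_rot":[0,0,0]},{"translation":[0,0,0],"delta_rot":[0,0,0]}]' |grep zz
python3 st.py
python3 - <<'E'
from h import *
p,d=grab('side','s16'); pt,dt=grab('top','t16')
for s in(1,):
  a=cv2.imread('pics/s16.png'); cv2.imwrite('pics/s16c.png',cv2.resize(a[130:320,170:350],None,fx=3.2,fy=3.2,interpolation=cv2.INTER_CUBIC))
a=cv2.resize(cv2.imread('pics/t16.png')[230:266,228:264],None,fx=10,fy=10,interpolation=cv2.INTER_CUBIC)
b=cv2.resize(cv2.imread('pics/s16.png')[182:218,205:241],None,fx=10,fy=10,interpolation=cv2.INTER_CUBIC)
cv2.imwrite('pics/stud3.png',np.hstack([a,b]))
for nm,P in(('side',pts('side',d)),('top',pts('top',dt)),('top0',pts('top',np.load('pics/t6.npz')['d']))):
  r=np.hypot(P[...,0]-420.5,P[...,1]-36.7); 
  for lo,hi in((0,14),(19,24),(30,45)):
    k=(r>lo)&(r<hi)&(P[...,2]>60); print(nm,lo,k.sum(),np.percentile(P[k][:,2],[10,50,90]).round(1) if k.any() else '')
  k=(P[...,2]>100)&(P[...,2]<116)&(abs(P[...,0]-515)<60)&(abs(P[...,1]+262)<60); qq=P[k]; print('bar',len(qq),cv2.minAreaRect(qq[:,:2].astype(np.float32)) if len(qq) else '',np.median(qq[:,2]) if len(qq) else '')
E
```

```text
25.7667 [ 516.3 -263.    64.8] edge 10.1 F [ 0.4 -0.3 -0.7] T [-0.017  0.023  0.012] yaw 37.8 tilt [0. 0.] 79.5 j6 -66.0 tau6 -0.0
26.6 [ 453.6 -409.   260.2] edge 205.5 F [ 0.8  0.  -0.7] T [-0.032  0.015  0.014] yaw 37.5 tilt [-0.001 -0.005] 91.5 j6 -80.5 tau6 -0.385
side 0 0 
side 19 0 
side 30 5 [74.3 75.8 76.4]
bar 227 ((514.798095703125, -264.41363525390625), (17.383230209350586, 73.46437072753906), 37.73091125488281) 108.1702538812039
top 0 60 [76.2 83.9 92.6]
top 19 69 [75.5 84.7 89.7]
top 30 300 [69.6 75.3 80.5]
bar 108 ((512.8780517578125, -260.62139892578125), (15.557817459106445, 75.09223175048828), 37.89324951171875) 108.53390448208467
top0 0 61 [78.4 86.1 94.7]
top0 19 69 [76.1 84.3 91.8]
top0 30 301 [69.5 75.2 81.1]
bar 1 ((503.48712158203125, -257.074462890625), (0.0, 0.0), 0.0) 110.01537845021716
```

View pics/s16c.png

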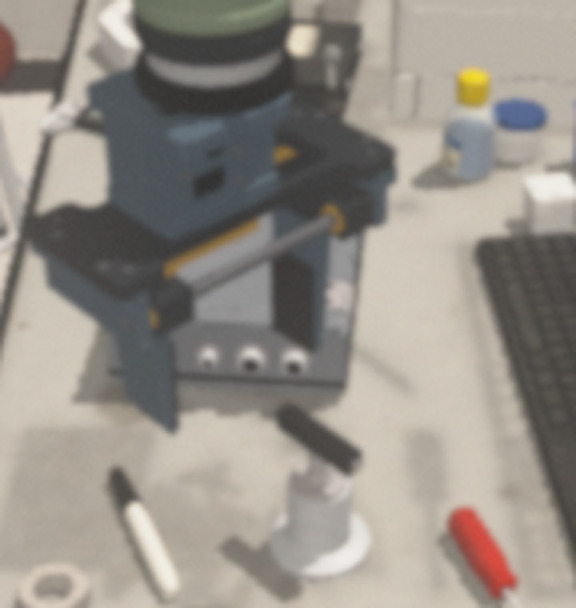

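View pics/stud3.png

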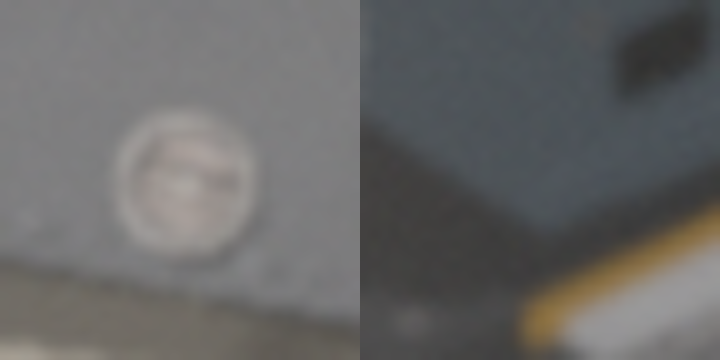

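View pics/t16.png

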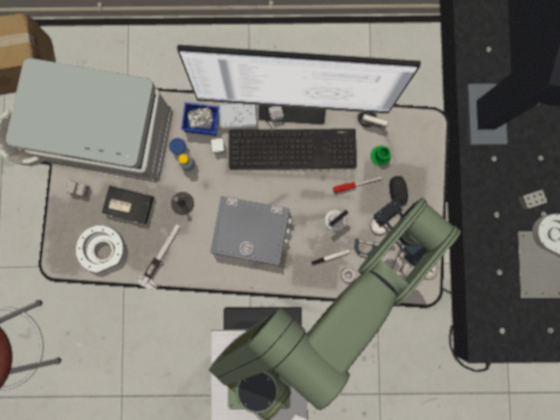

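The key hangs in the stand. I move the arm aside for a clear side view of the stud.

```bash
python3 -m creep '[{"translation":[-3.5,1,0],"delta_rot":[0,0,0]},{"translation":[-3.5,1,0],"delta_rot":[0,0,0]},{"translation":[-3.5,0.5,0],"delta_rot":[0,0,0]},{"translation":[-3.5,0,0],"delta_rot":[0,0,0]},{"translation":[-3,0,0],"delta_rot":[0,0,0]}]' |grep zz
python3 -m creep '[{"translation":[0,0,0],"delta_rot":[0,0,0]},{"translation":[0,0,0],"delta_rot":[0,0,0]}]'|grep zz
python3 st.py
python3 - <<'E'
from h import *
p,d=grab('side','s17')
a=cv2.imread('pics/s17.png'); cv2.imwrite('pics/s17c.png',cv2.resize(a[182:214,203:243],None,fx=16,fy=16,interpolation=cv2.INTER_CUBIC))
P=pts('side',d); P0=pts('side',np.load('pics/s8.npz')['d'])
for nm,Q in(('now',P),('before (s8)',P0)):
  for z in(86,90):
    pass
  r=np.hypot(Q[...,0]-420.5,Q[...,1]-36.7)
  for lo,hi in((0,13),(20,23),(30,45)):
    k=(r>lo)&(r<hi)&(Q[...,2]>60); print(nm,lo,k.sum(),np.percentile(Q[k][:,2],[10,50,90]).round(1) if k.any() else '')
cv2.imwrite('pics/s8d.png',cv2.resize(cv2.imread('pics/s8.png')[182:214,203:243],None,fx=16,fy=16,interpolation=cv2.INTER_CUBIC))
E
```

```text
27.2833 [ 286.  -376.9  260.2] edge 205.5 F [ 0.1 -1.   0.2] T [-0.033 -0.056  0.043] yaw 37.8 tilt [ 0.001 -0.   ] 91.4 j6 -92.1 tau6 -0.039
now 0 36 [80.3 86.4 89. ]
now 20 48 [77.3 83.8 87.8]
now 30 224 [74.9 76.7 78.5]
before (s8) 0 34 [86.3 90.1 92.8]
before (s8) 20 48 [77.7 85.5 88.9]
before (s8) 30 213 [74.7 76.6 78.2]
```

View pics/s17c.png

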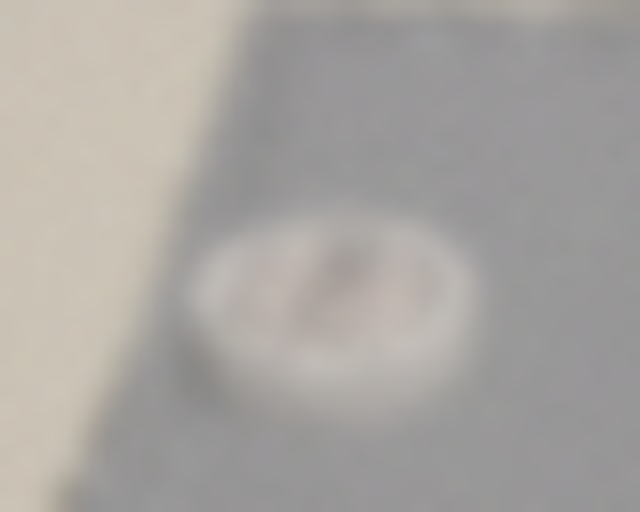

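View pics/s8d.png

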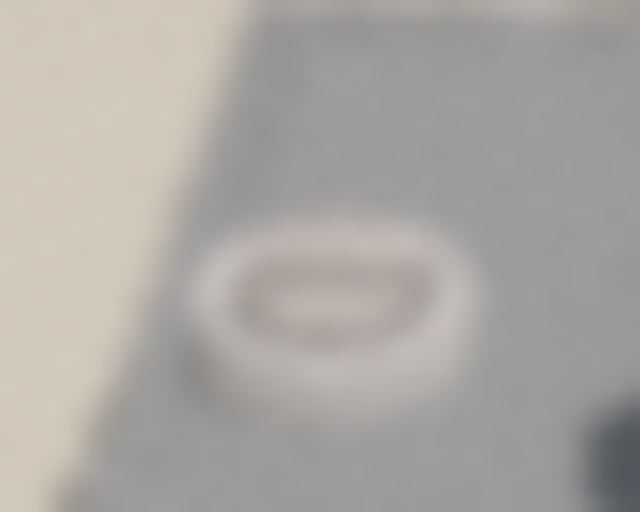

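View pics/s17.png

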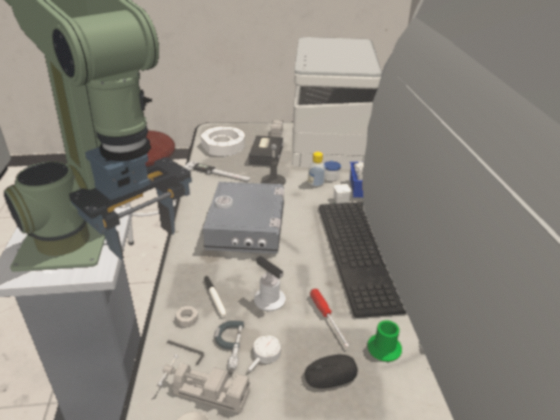

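The slot has turned across, and the stud face went from z≈90 to 86.4, level with the collar, so it is locked. The cover is shut, the key is hung, and the caliper, marker and sphere look unmoved. I hand in.

```bash
python3 -c "
from h import *
a=np.load('pics/top0.npz')['p'].astype(int);b=np.load('pics/t16.npz')['p'].astype(int)
for n,(u0,u1,v0,v1) in dict(caliper=(138,182,222,292),marker=(308,352,246,266),sphere=(168,196,188,216)).items(): print(n,abs(a-b)[v0:v1,u0:u1].mean().round(1))
env.job_done()"
```

```text
caliper 0.9
marker 0.9
sphere 1.0
the job is handed in; nothing more can be done
```

I shut the cover, locked the stud with the T-handled key, hung the key back in its silver stand and handed the job in at about 27 s.

**What happened**
- **Cover:** my first pass went over the cover without touching it. The pictures and the later contact showed the fingertips about 16–18 mm above the reported TCP, not 14 mm below it. I allowed for that and came in lower. Pressing the cover onto the rim peaked at about 32 N.
- **Stud:** I pressed it about 8 mm and turned the key about 1.84 rad, until the torque rose steadily to about 0.22 N m. Normal turning takes at most 0.15 N m and the catch slips at about 0.4, so I took this as the stop and went no further. The key's turn includes its play in the slot.

**Last checks**
- **Locked:** the side camera put the stud face at z≈90 mm before and 86.4 mm after, level with the collar, and the slot now lies across. The push on the key also dropped away as it rose, as expected when the catch holds the stud.
- **Weaker evidence:** the top camera's depth is noisy and showed the face only about 2 mm lower.
- **Cover and key:** the cover height is unchanged since it was shut. The key's handle top is at 108 mm, as it was at the start.
- **Bystanders:** the caliper, marker and sphere look the same in the top pictures before and after.

I could not measure how far the catch slipped; I only know the torque stayed well below the slipping value.

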